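# Load the white reference disc into the colour reader

## Task

Take the white reference disc out of the rack of upright discs and tip it down on the blue pad so that it lies flat there with its white face up, and let go of it. Then take it again by the rim, set it flat on the reader's metal loading plate in front of the white head, and slide it in under the head until it drops into the shallow round pocket and lies flat in it, white face still up. Leave the other discs and everything else on the bench where they are.

Things in the scene. Friction and masses are not known exactly. Their poses are not given: they have to be found in the camera images.
- white_disc_center (a point): centre of the white reference disc, 64 mm diameter, 12 mm thick: dark metal mount with a white round face on one side, a plain dark back on the other and a white stripe round the rim. Local x points out of the white face along the disc's axis. About 0.14 kg. It starts standing on edge in one of the rack's three places, its axis level, along the rack's x.
- grey_disc_center (a point): centre of the grey reference disc, 64 mm diameter, 12 mm thick: dark metal mount with a grey round face on one side, a plain dark back on the other and a grey stripe round the rim. Local x points out of the grey face along the disc's axis. Stands in the rack; must stay there.
- green_disc_center (a point): centre of the green reference disc, 64 mm diameter, 12 mm thick: dark metal mount with a green round face on one side, a plain dark back on the other and a green stripe round the rim. Local x points out of the green face along the disc's axis. Stands in the rack; must stay there.
- rack: grey rack fixed to the bench, 165 x 80 mm; origin at the centre of its underside, z up. Three places in a row along its x (x = -52, 0, 52 mm), a disc on edge in each with its face towards the rack's +x. Disc centres are 40 mm and disc tops 72 mm above the bench; 40 mm clear between the sides of neighbouring discs.
- rack_floor (a point): centre of the rack's floor, 8 mm above the bench, on which the discs stand; axes as the rack's. Each disc is kept upright by two ribs along its faces (15 mm apart, 6 mm thick, tops 26 mm above the bench) and kept from rolling by blocks 20 mm high: it is drawn straight up.
- pad_top (a point): centre of the upper face of the square blue pad, 150 x 150 x 4 mm, fixed flat on the bench; x and y along its sides, z up. The upper face is 4 mm above the bench. A leaning disc let go here falls flat by itself.
- reader: colour reader fixed to the bench; origin at the centre of its underside, local +x is the direction in which the disc is slid in, z up. Metal loading plate 165 (x from -82 to 82) x 130 x 25 mm, its top 25 mm above the bench, flat and open from x = -82 to 11 mm. From x = 11 to 82 mm a white head, 130 mm wide, stands over the plate, underside 46 mm and top 79 mm above the bench.
- head_front (a point): middle of the lower front edge of the reader's head, 21 mm above the loading plate; axes as the reader's. Below the head two cheeks, 75 mm apart and flared to about 95 mm at the mouth, guide the disc to the pocket. The head covers the pocket up to 14 mm in front of its centre: a disc cannot be lowered in; 18 mm of a seated disc stays in view.
- pocket (a point): centre of the floor of the reader's round pocket, 67 mm diameter, 5 mm deep, at x = 25, y = 0, z = 20 mm of the reader's frame; axes as the reader's. A seated disc's centre is 6 mm above this point, its top 7 mm above the plate. A disc pushed over the pocket tips in leading edge first, then its near edge drops.
- tube_50ml: bystander: 50 ml plastic tube with blue cap lying on its side, 120 x 34 x 34 mm; origin at the centre of its underside
- tape_roll: bystander: roll of pale tape lying flat, 67 mm diameter, 19 mm high; origin at the centre of its underside
- red_cap_bottle: bystander: small white bottle with red cap, 45 mm diameter, 78 mm high; origin at the centre of its underside
- wash_bottle: bystander: white wash bottle with blue cap and bent spout, 66 x 97 x 173 mm; origin at the centre of its underside
- petri_dish: bystander: closed petri dish, 88 mm diameter, 16 mm high; origin at the centre of its underside
- forceps: bystander: steel forceps lying flat, 116 x 14 x 10 mm; origin at the centre of its underside
Mind the look-alikes: they are no part of the job. Leave any purple look-alike of the part that bears white_disc_center alone.

How it is judged:
By the outcome, as a careful person would: the job done as asked, in the order asked, and still so for the second after the job is handed in, with the robot touching nothing.
It also fails if it takes over 58 s, if anything falls off the work surface, if the arm or the gripper's body presses on something with over 40 N, if the wrist force passes 120 N, or if a joint passes its speed limit or range.

## Robot

A 6-joint arm with a two-finger parallel gripper is mounted at the origin on a cart in front of the work surface, level with it; the furniture and walls round the work are solid. World frame = base frame: x ahead of the robot, y to its left, z up, the work surface at z = 0. Lengths are in m, angles in degrees, forces in N, time in s.
With the tool pointing down it reaches from about 0.325 to 0.9 m from the base axis. Payload 6.1 kg.
Tool frame: the origin (TCP) lies midway between the tips of the shut fingers; the grasp point (between the pads) lies 19 mm behind it (ctrl.hold_point_z is the z of the grasp point in the tool frame, in m); z points along the fingers, y is the direction in which the jaws open and shut (so a half turn about z gives the same grasp; the last joint's range is limited). The gripper opens to 87 mm and grips with 3 to 60 N. Pads are 19 mm wide; open, the fingers measure 117 mm over their backs; the gripper's body (75 mm by 190 mm) begins 51 mm behind the grasp point.
Start: joints at [57.118, 12.628, 87.462, -0, 79.91, -7.225], TCP at [0.271, 0.563, 0.223] pointing down, gripper open.
Joint ranges: [-170.65, 170.65], [-52.31, 119.04], [5.05, 147.46], [-71.25, 251.25], [11.57, 151.72], [-153.62, 153.62]. Speed limits (degrees/s): [147.25, 147.25, 172.46, 180, 180, 180].

## Interface

Orientations are given as a 3x3 rotation matrix whose columns are the frame's x, y, z axes.
In Python, from bench import ctrl, vision, job gives the robot as it stands.
- The arm moves only by the tool step_arm, never from a script. Its argument "rows" is one flat list of numbers, 4 for each row, row after row: the shift along the world's x, y, z in units of 40 mm (1.0 is 40 mm), then the turn about the world's z in units of 6 degrees (1.0 is 6 degrees). A call has 1 to 12 rows; each row shifts and turns the pose as measured when the row begins; what a row does not reach is not made up. A row lasts 1/12 s, in which the tool goes at most 41.7 mm and 7.16 degrees, less where a joint would pass 70% of its speed; a pose out of reach is approached as far as the arm can. A call is refused whole if a number of a shift passes 1 or a number of a turn 1, either way. A call with a gripper value outside its range is refused whole. "hand" is the opening in per cent of the stroke, from 0 (shut) to 100 (fully open), set as the call begins (left out, the last holds). The fingers move at their own pace and stop on an object; "squeeze" is the grip in N (left out, the last holds). Time passes only in rows, so rows that do not move let the fingers close. It gives the time, the measured TCP pose, the force and the opening at its end, in the units of the state.
- ctrl.read_state(): the state, without advancing time (a new reading comes with each control period).
- vision.read_camera(name): name is "scene" or "top" or "wrist"; returns a dict with "image" (400x640x3 uint8, blue, green, red), "vfov" (degrees; the focal length in pixels is half the picture's height over the tangent of half this angle, whatever the lens; pixels are square), "cx", "cy" (the principal point, pixels), "dist" ([k1, k2, p1, p2, k3] as OpenCV has them; the pictures are not rectified), "origin" and "orientation" of the camera in the world. Camera axes: x right, y up, looking along -z (the intrinsics and any distortion apply to the point x, -y, -z); pixel columns grow to the right and rows downward; lengths in m; the calibration is good to about 2 mm. A picture is of the moment at which its call begins. There is no depth.
- job.hand_in(): hands the job in, once; it reports no verdict.
Trained networks look in a picture, given as the dict that the camera call returned (one of the last four; its "shot" number tells which), for a name from the list of things; names that differ only in an ending like _2 or _b are one class to them, and where a whole thing is asked for, a point or a joint stands for the part that bears it (a point fixed in the world has none). Each returns a list of dicts, best first, with "p" (0 to 1); they miss things now and then, are a little off and sometimes report something else, mostly with a low value. They report only what shows in the picture. A call takes as long as a camera call. They do not tell look-alikes from the thing itself.
- vision.cut_out(picture, label): "pixels" (400x640 bool, what is visible of it).
- vision.landmark_of(picture, label): "position" ([x, y, z] in m, in world coordinates, good to about 4 mm: a listed point, or the origin of a listed thing).
The state is a dict: "time_s": time; "joint_pos": joint angles; "qvel": joint speeds; "effort": joint torques, N m; "ee_pos": TCP position; "tool_rot": TCP orientation; "wrist_force": force on the tool from outside, world axes, zero at the start; "ft_torque": the same for the moment, N m; "width": finger opening in m.
Only numpy, scipy, OpenCV 4.12 (cv2) and the standard library are available. Lean on these libraries where they do the work, as an engineer would, in place of code of your own. Each camera call takes 0.05 s, during which the arm holds its last target.

## Working session

There is one attempt and no reset: what is moved stays moved. The work goes in short steps, Python scripts to look and compute and a tool call to move; the robot and the scene stay as the last step left them, time stands still between calls to the robot, and variables do not carry over. Pictures are saved under pics/ and viewed, and the job is handed in when it is done.

Besides the shell and the picture viewer there is one more tool, called after "Request:" as a command line: name --argument value ..., lists and objects as JSON in quotes. step_arm: Moves the arm, as the interface text tells. Its arguments: {"type":"object","properties":{"rows":{"type":"array","items":{"type":"number"}},"hand":{"type":"number"},"squeeze":{"type":"number"}},"required":["rows"]}

```bash
ls -la; mkdir -p pics; cat > h.py <<'E'
import numpy as np, cv2
from bench import ctrl, vision, job
def shot(name, tag):
    p=vision.read_camera(name); cv2.imwrite(f'pics/{tag}.png',p['image']); return p
def K(p):
    f=200/np.tan(np.radians(p['vfov'])/2); return np.array([[f,0,p['cx']],[0,f,p['cy']],[0,0,1.]])
def proj(p,X):
    X=np.atleast_2d(X); R=np.array(p['orientation']); c=(X-np.array(p['origin']))@R; c=c*[1,-1,-1]
    return cv2.projectPoints(c,np.zeros(3),np.zeros(3),K(p),np.array(p['dist'],float))[0].reshape(-1,2)
def ray(p,uv):
    uv=np.atleast_2d(np.array(uv,float)).reshape(-1,1,2)
    n=cv2.undistortPoints(uv,K(p),np.array(p['dist'],float)).reshape(-1,2)
    d=np.c_[n[:,0],-n[:,1],-np.ones(len(n))]@np.array(p['orientation']).T
    return np.array(p['origin']),d
def onz(p,uv,z):
    o,d=ray(p,uv); return o+d*((z-o[2])/d[:,2])[:,None]
E
python3 - <<'E'
from h import *
s=ctrl.read_state(); print(s['time_s'],s['ee_pos'],s['width'],ctrl.hold_point_z); print(np.round(s['tool_rot'],3))
for c in ['scene','top','wrist']:
    p=shot(c,c+'0'); print(c,p['origin'],p['vfov'])
    for n in ['white_disc_center','grey_disc_center','green_disc_center','rack','rack_floor','pad_top','reader','head_front','pocket','tube_50ml','tape_roll','red_cap_bottle','wash_bottle','petri_dish','forceps']:
        print(n,[(np.round(d['position'],3),round(d['p'],2)) for d in vision.landmark_of(p,n)][:3])
print(ctrl.read_state()['time_s'])
E
```

```text
total 12
drwxr-xr-x  3 agent agent 4096 Dec  5 22:03 .
drwxr-xr-x 23 root  root  4096 Dec  5 22:02 ..
drwxr-xr-x  2 agent agent 4096 Dec  5 22:03 pics
0.0 [0.27027843 0.56284279 0.22145372] 0.08687819194560784 -0.0187
[[-0.901  0.433 -0.001]
 [ 0.433  0.901 -0.002]
 [ 0.    -0.002 -1.   ]]
scene [ 0.00650132 -0.62907636  0.67909675] 54.518417994614374
white_disc_center [(array([0.36, 0.25, 0.03]), 0.66), (array([0.531, 0.263, 0.042]), 0.62)]
grey_disc_center [(array([0.522, 0.314, 0.041]), 0.46)]
green_disc_center [(array([0.515, 0.363, 0.04 ]), 0.77)]
rack [(array([0.525, 0.314, 0.001]), 0.6)]
rack_floor [(array([0.526, 0.314, 0.005]), 0.8)]
pad_top [(array([0.538, 0.034, 0.003]), 0.77)]
reader [(array([ 0.547, -0.264, -0.002]), 0.76), (array([0.523, 0.313, 0.04 ]), 0.3)]
head_front [(array([ 0.556, -0.27 ,  0.049]), 0.71)]
pocket [(array([ 0.574, -0.273,  0.023]), 0.83)]
tube_50ml [(array([ 0.37 , -0.046,  0.   ]), 0.65)]
tape_roll []
red_cap_bottle [(array([0.399, 0.155, 0.004]), 0.6), (array([0.542, 0.036, 0.003]), 0.44)]
wash_bottle [(array([ 0.706,  0.057, -0.   ]), 0.8)]
petri
[... 774 characters left out ...]
array([ 0.571, -0.271,  0.018]), 0.87)]
tube_50ml [(array([ 0.366, -0.042,  0.001]), 0.6)]
tape_roll [(array([0.716, 0.188, 0.001]), 0.58)]
red_cap_bottle [(array([0.393, 0.153, 0.004]), 0.88)]
wash_bottle [(array([ 0.701,  0.056, -0.001]), 0.7), (array([ 0.573, -0.274,  0.018]), 0.5), (array([0.53 , 0.264, 0.042]), 0.3)]
petri_dish [(array([ 0.714, -0.047, -0.   ]), 0.85)]
forceps [(array([ 0.355, -0.197, -0.001]), 0.6)]
wrist [0.20418788 0.5948178  0.38527404] 71.8963385090872
white_disc_center []
grey_disc_center []
green_disc_center []
rack []
rack_floor []
pad_top []
reader []
head_front []
pocket []
tube_50ml []
tape_roll []
red_cap_bottle []
wash_bottle []
petri_dish []
forceps []
2.4
```

View images.

View pics/scene0.png

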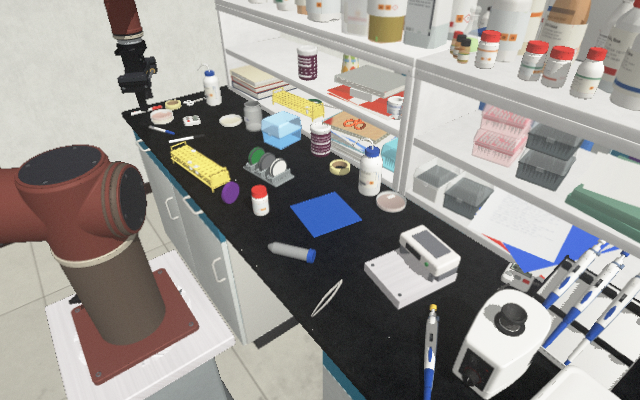

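View pics/top0.png

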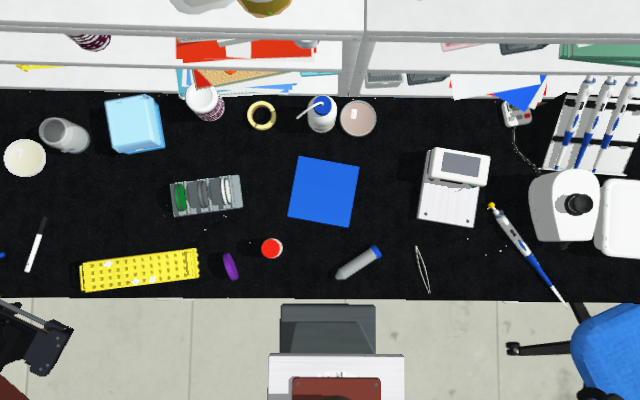

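View pics/wrist0.png

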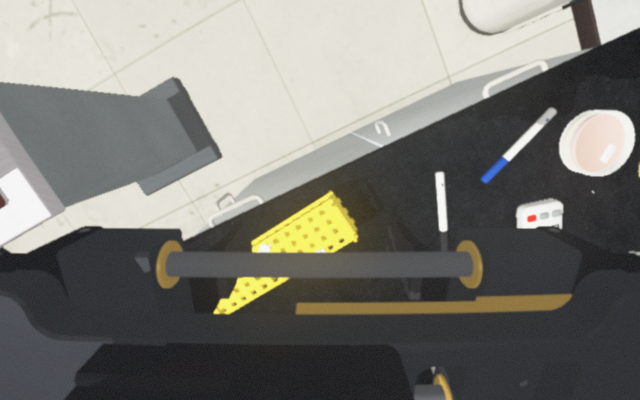

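```bash
python3 - <<'E'
import cv2,numpy as np
a=cv2.imread('pics/scene0.png');b=cv2.imread('pics/top0.png')
A=cv2.resize(a[135:195,225:305],None,fx=5,fy=5,interpolation=cv2.INTER_CUBIC)
B=cv2.resize(b[165:225,160:250],None,fx=4.4,fy=5,interpolation=cv2.INTER_CUBIC)
C=cv2.resize(a[215:305,355:465],(400,300),interpolation=cv2.INTER_CUBIC)
D=cv2.resize(b[140:230,405:500],(396,300),interpolation=cv2.INTER_CUBIC)
cv2.imwrite('pics/crop0.png',np.vstack([np.hstack([A,B]),np.hstack([C,D])]))
E
```

```text
(no output)
```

View pics/crop0.png

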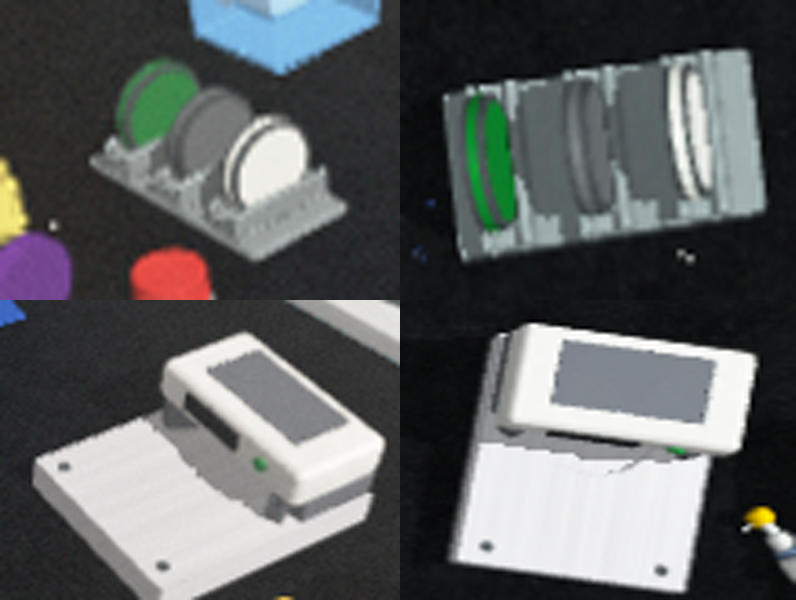

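```bash
cat > ov.py <<'E'
from h import *
def boxpts(x0,x1,y0,y1,z0,z1):
    P=[(x,y,z) for x in(x0,x1) for y in(y0,y1) for z in(z0,z1)]
    E=[(0,1),(2,3),(4,5),(6,7),(0,2),(1,3),(4,6),(5,7),(0,4),(1,5),(2,6),(3,7)]
    return np.array(P),E
def pose(P,x,y,yaw):
    c,s=np.cos(np.radians(yaw)),np.sin(np.radians(yaw)); R=np.array([[c,-s,0],[s,c,0],[0,0,1]]); return P@R.T+[x,y,0]
def draw(img,p,P,off,sc,E,col):
    uv=(proj(p,P)+0.5-off)*sc
    for a,b in E: cv2.line(img,tuple(np.round(uv[a]).astype(int)),tuple(np.round(uv[b]).astype(int)),col,1)
E
cat > fit.py <<'E'
import pickle
from ov import *
from scipy.optimize import least_squares
ps={}
for n in ['top','scene']:
    p=vision.read_camera(n); ps[n]=p
    p['mreader']=[(d['p'],d['pixels']) for d in vision.cut_out(p,'reader')][:1]
    p['mrack']=[(d['p'],d['pixels']) for d in vision.cut_out(p,'rack')][:1]
    p['mpad']=[(d['p'],d['pixels']) for d in vision.cut_out(p,'pad_top')][:1]
    p['mw']=[(d['p'],d['pixels']) for d in vision.cut_out(p,'white_disc_center')]
pickle.dump(ps,open('ps.pkl','wb'))
for n in ps:
  for k in ['mreader','mrack','mpad','mw']: print(n,k,[(round(a,2),m.sum(),np.round(np.argwhere(m).mean(0)[::-1],1) if m.any() else 0) for a,m in ps[n][k]])
E
python3 fit.py
cat > rough.py <<'E'
from ov import *
import pickle; ps=pickle.load(open('ps.pkl','rb')); t=ps['top']
print(onz(t,[(170.2,184),(239.1,174.6),(243.4,207),(174.1,217.4)],.008).round(4))
print(onz(t,[(417,218),(474.1,227.6)],.025).round(4)); print(onz(ps['scene'],[(364.6,262.4),(400.4,302)],.025).round(4))
E
python3 rough.py
```

```text
top mreader [(0.72, np.int64(4397), array([451.5, 185.8]))]
top mrack [(0.86, np.int64(1739), array([209.6, 195.6]))]
top mpad [(0.63, np.int64(3756), array([323.3, 191. ]))]
top mw [(0.76, np.int64(234), array([224.6, 190.9])), (0.71, np.int64(245), array([229.7, 266. ])), (0.19, np.int64(1664), array([207.6, 196. ]))]
scene mreader [(0.92, np.int64(4743), array([413.6, 267.3]))]
scene mrack [(0.96, np.int64(565), array([267.6, 174.9]))]
scene mpad [(0.81, np.int64(1813), array([324.4, 214.4]))]
scene mw [(0.7, np.int64(270), array([277.3, 167.1])), (0.65, np.int64(315), array([229.5, 192.5])), (0.17, np.int64(1785), array([324.4, 214.3]))]
[[0.55   0.3969 0.008 ]
 [0.5748 0.2354 0.008 ]
 [0.4975 0.2234 0.008 ]
 [0.471  0.3852 0.008 ]]
[[ 0.4757 -0.1871  0.025 ]
 [ 0.4549 -0.3213  0.025 ]]
[[ 0.4761 -0.19    0.025 ]
 [ 0.4567 -0.3199  0.025 ]]
```

```bash
cat > fit2.py <<'E'
from ov import *
import pickle; from scipy.optimize import minimize
ps=pickle.load(open('ps.pkl','rb'))
def hullmask(p,Ps,S=4):
    m=np.zeros((400*S,640*S),np.uint8)
    for P in Ps:
        uv=(proj(p,P)+.5)*S-.5
        cv2.fillConvexPoly(m,cv2.convexHull(np.round(uv).astype(np.int32)),1)
    return cv2.resize(m.astype(np.float32),(640,400),interpolation=cv2.INTER_AREA)
def cost(v,key,Ps,idx,views):
    c=0
    for n in views:
        M=ps[n][key][idx][1].astype(np.float32); h=hullmask(ps[n],[pose(P,*v) for P in Ps])
        c+=1-np.minimum(M,h).sum()/np.maximum(M,h).sum()
    return c
def fit(key,Ps,v0,idx=0,views=('top','scene')):
    best=None
    r=minimize(cost,v0,args=(key,Ps,idx,views),method='Nelder-Mead',options=dict(initial_simplex=np.array([v0]+[list(np.array(v0)+d) for d in ([.004,0,0],[0,.004,0],[0,0,3])]),xatol=1e-4,fatol=1e-4))
    return r.x.round(4),round(r.fun,3)
rd=[boxpts(-.0825,.0825,-.065,.065,0,.025)[0],boxpts(.011,.082,-.065,.065,.046,.079)[0],boxpts(.02,.08,-.065,.065,0,.07)[0]]
pad=[boxpts(-.075,.075,-.075,.075,0,.004)[0]]
a=np.linspace(0,2*np.pi,60)
disc=[np.array([(x,.032*np.cos(t),.04+.032*np.sin(t)) for t in a for x in(-.006,.006)])]
if __name__=='__main__':
  for vs in [('top','scene'),('top',),('scene',)]:
    print(vs,'reader',fit('mreader',rd,[.547,-.267,-8.8],views=vs))
    print(vs,'pad',fit('mpad',pad,[.538,.035,-8.],views=vs))
    print(vs,'disc',fit('mw',disc,[.531,.262,-81.3],views=vs))
E
python3 fit2.py
```

```text
('top', 'scene') reader (array([ 0.5464, -0.2667, -8.609 ]), np.float64(0.084))
('top', 'scene') pad (array([  0.537 ,   0.0344, -10.0036]), np.float64(0.109))
('top', 'scene') disc (array([  0.5315,   0.263 , -82.1357]), np.float64(0.246))
('top',) reader (array([ 0.547 , -0.2666, -9.3262]), np.float64(0.035))
('top',) pad (array([ 0.5381,  0.0343, -9.9252]), np.float64(0.043))
('top',) disc (array([  0.5328,   0.2625, -81.4092]), np.float64(0.106))
('scene',) reader (array([ 0.5454, -0.2658, -8.5967]), np.float64(0.045))
('scene',) pad (array([ 0.5342,  0.0345, -8.9777]), np.float64(0.05))
('scene',) disc (array([  0.5306,   0.2636, -80.2311]), np.float64(0.113))
```

Request:
step_arm --rows '[0.55,-0.63,0,-0.8,0.55,-0.63,0,-0.8,0.55,-0.63,0,-0.8,0.55,-0.63,0,-0.8,0.55,-0.63,0,-0.8,0.55,-0.63,0,-0.8,0.55,-0.63,0,-0.8,0.55,-0.63,0,-0.8,0.55,-0.63,0,-0.8,0.55,-0.63,0,-0.8,0.55,-0.63,0,-0.8,0.5,-0.55,0,-0.5]' --hand 100 --squeeze 10

```text
time_s: 3.9
ee_pos: [0.5367, 0.2548, 0.2239]
tool_rot: [[-0.114, 0.993, 0.005], [0.993, 0.114, 0.004], [0.003, 0.005, -1.0]]
wrist_force: [0.9, 1.2, 1.0]
width: 0.0872
```

Request:
step_arm --rows '[-0.1,0.2,-0.9,0.35,0,0,-0.5,0,0,0,0,0]'

```text
time_s: 4.15
ee_pos: [0.5401, 0.2562, 0.1695]
tool_rot: [[-0.139, 0.99, 0.013], [0.99, 0.139, 0.004], [0.002, 0.014, -1.0]]
wrist_force: [0.4, -0.8, 0.2]
width: 0.0868
```

```bash
python3 - <<'E'
from h import *
p=shot('wrist','w1'); s=ctrl.read_state(); print(s['ee_pos'],np.degrees(np.arctan2(s['tool_rot'][1][1],s['tool_rot'][0][1])),s['wrist_force'])
print(p['origin'],proj(p,[[.5315,.263,.072],[.5315,.263,.04],[.5235,.3115,.04]]).round(0))
t=shot('top','t1')
E
```

```text
[0.539938   0.25666766 0.17062625] 8.007508036006545 [-0.56463368 -0.18256791 -0.88208972]
[0.52791857 0.32825388 0.33234566] [[310. 188.]
 [310. 181.]
 [309. 134.]]
```

View pics/w1.png

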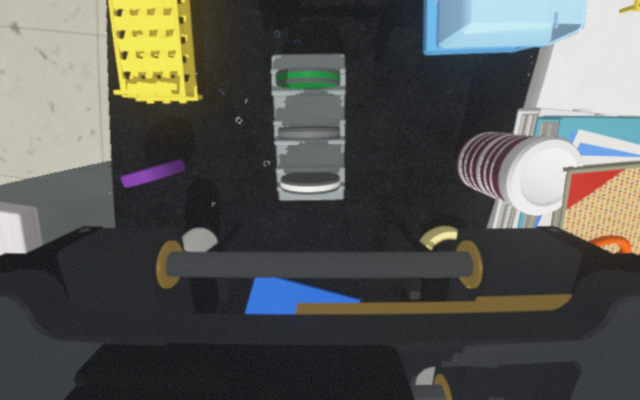

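Request:
step_arm --rows '[-0.2,0.16,-0.6,0.1,0,0,-0.5,0,0,0,0,0,0,0,0,0]'

```text
time_s: 4.58
ee_pos: [0.5357, 0.2673, 0.1358]
tool_rot: [[-0.153, 0.988, 0.026], [0.988, 0.153, 0.009], [0.005, 0.027, -1.0]]
wrist_force: [1.4, -0.2, 0.1]
width: 0.0867
```

```bash
cat > st.py <<'E'
from h import *
s=ctrl.read_state(); print(round(s['time_s'],2),np.round(s['ee_pos'],4),'yawY',round(np.degrees(np.arctan2(s['tool_rot'][1][1],s['tool_rot'][0][1])),2),np.round(s['tool_rot'][2],3),np.round(s['wrist_force'],1),np.round(s['ft_torque'],2),round(s['width'],4))
E
python3 - <<'E'
import st
from h import *
p=shot('wrist','w2'); t=shot('top','t2'); c=shot('scene','s2')
a=cv2.resize(p['image'][60:200,240:380],(400,400)); b=cv2.resize(t['image'][140:250,160:270],(400,400))
cv2.imwrite('pics/c2.png',np.hstack([a,b]))
E
```

```text
4.58 [0.5357 0.2673 0.1358] yawY 8.81 [ 0.005  0.027 -1.   ] [ 1.4 -0.2  0.1] [-0.09  0.05  0.01] 0.0867
```

View pics/c2.png

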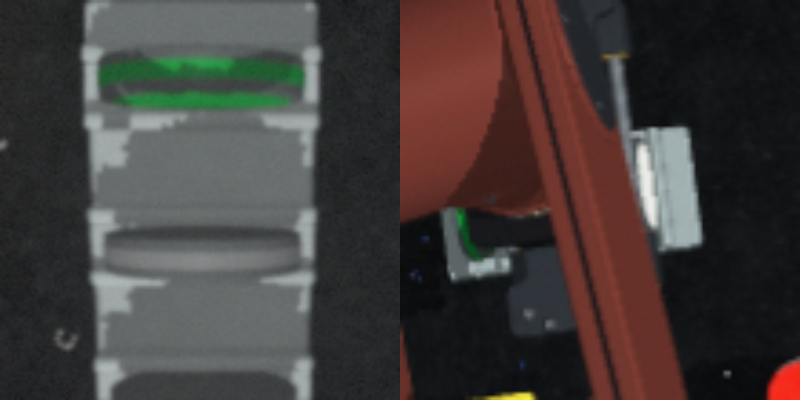

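View pics/s2.png

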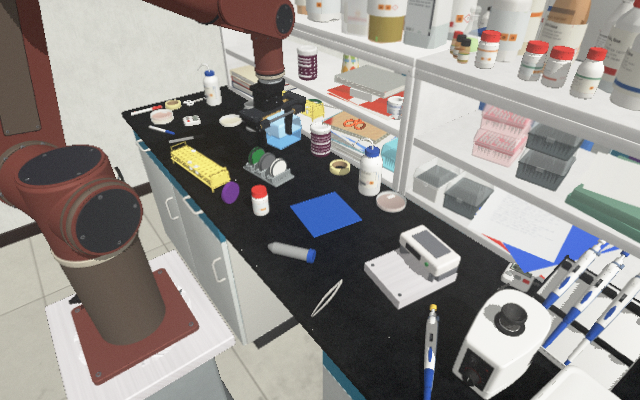

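Request:
step_arm --rows '[-0.1,-0.1,-0.7,0,0,0,-0.7,0,0,0,0,0]'

```text
time_s: 4.98
ee_pos: [0.5371, 0.2649, 0.0867]
tool_rot: [[-0.153, 0.987, 0.039], [0.988, 0.153, 0.014], [0.008, 0.041, -0.999]]
wrist_force: [-0.5, 0.6, -0.2]
width: 0.0869
```

```bash
python3 st.py; python3 - <<'E'
from h import *
s=ctrl.read_state(); print(np.round(s['joint_pos'],2),np.round(s['qvel'],2))
E
```

```text
4.98 [0.5371 0.2649 0.0867] yawY 8.81 [ 0.008  0.041 -0.999] [-0.5  0.6 -0.2] [-0.1   0.14  0.02] 0.0869
[1.8690e+01 1.4880e+01 1.0023e+02 4.0000e-02 6.2500e+01 9.8600e+00] [ 0.04 -3.61 -2.78 -0.09  4.26 -0.11]
```

Request:
step_arm --rows '[-0.12,-0.05,-0.7,0,-0.12,0,-0.5,0]'

```text
time_s: 5.15
ee_pos: [0.5334, 0.2647, 0.0457]
tool_rot: [[-0.153, 0.987, 0.051], [0.988, 0.153, 0.018], [0.01, 0.053, -0.999]]
wrist_force: [-0.4, -0.7, -0.5]
width: 0.0868
```

```bash
python3 - <<'E'
from h import *
c=shot('scene','s3'); import st
cv2.imwrite('pics/c3.png',cv2.resize(c['image'][80:200,210:330],(600,600),interpolation=cv2.INTER_CUBIC))
E
```

```text
5.2 [0.5316 0.2644 0.0431] yawY 8.79 [ 0.009  0.05  -0.999] [-3.6 -1.  -1.8] [-0.1   0.15  0.  ] 0.0866
```

View pics/c3.png

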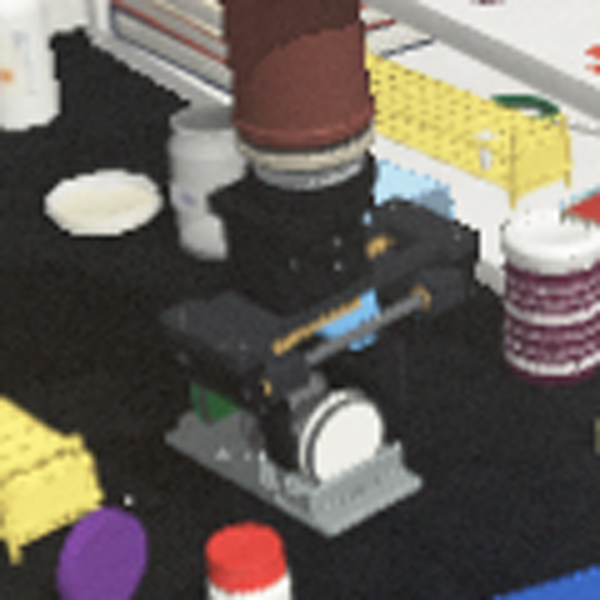

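Request:
step_arm --rows '[0,-0.03,-0.3,0,0,0,0,0]'

```text
time_s: 5.37
ee_pos: [0.5325, 0.2636, 0.0327]
tool_rot: [[-0.154, 0.987, 0.049], [0.988, 0.153, 0.017], [0.01, 0.051, -0.999]]
wrist_force: [-1.3, -0.8, -1.2]
width: 0.0868
```

```bash
python3 -c "
from h import *
vision.read_camera('top'); import st"
```

```text
5.42 [0.5342 0.2642 0.0347] yawY 8.8 [ 0.01   0.054 -0.998] [0.5 0.3 0.3] [-0.04  0.06 -0.05] 0.0871
```

Request:
step_arm --rows '[-0.05,0,-0.1,0,0,0,0,0,0,0,0,0,0,0,0,0,0,0,0,0,0,0,0,0]' --hand 0 --squeeze 12

```text
time_s: 5.92
ee_pos: [0.5336, 0.2652, 0.036]
tool_rot: [[-0.153, 0.987, 0.054], [0.988, 0.153, 0.02], [0.011, 0.056, -0.998]]
wrist_force: [-0.6, 0.5, -1.2]
width: 0.0637
```

```bash
python3 st.py
```

```text
5.92 [0.5336 0.2652 0.036 ] yawY 8.79 [ 0.011  0.056 -0.998] [-0.6  0.5 -1.2] [-0.09  0.13  0.01] 0.0637
```

Request:
step_arm --rows '[0,0,0.4,0,0,0,0.4,0,0,0,0.4,0]'

```text
time_s: 6.17
ee_pos: [0.5297, 0.2638, 0.0806]
tool_rot: [[-0.154, 0.987, 0.045], [0.988, 0.153, 0.017], [0.01, 0.047, -0.999]]
wrist_force: [0.0, 0.0, -1.2]
width: 0.0633
```

```bash
python3 - <<'E'
from h import *
c=shot('scene','s4'); import st
cv2.imwrite('pics/c4.png',cv2.resize(c['image'][80:200,210:330],(600,600),interpolation=cv2.INTER_CUBIC))
E
```

```text
6.22 [0.5322 0.2648 0.0847] yawY 8.81 [ 0.011  0.053 -0.999] [ 2.9  0.9 -0.4] [ 0.   -0.06 -0.03] 0.0637
```

View pics/c4.png

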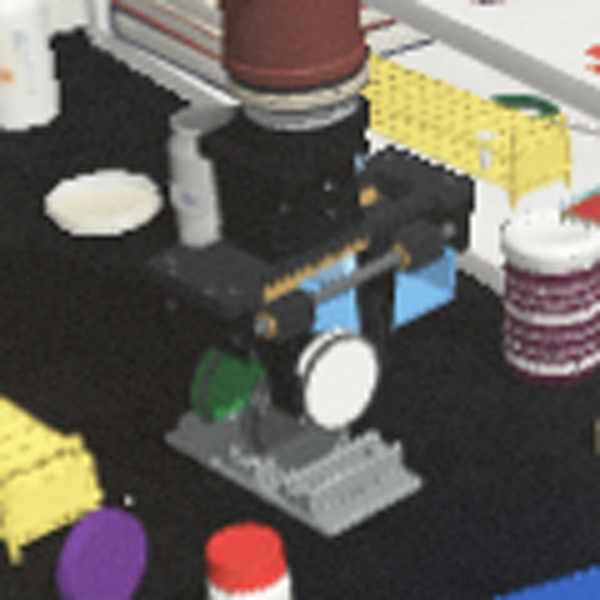

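Request:
step_arm --rows '[0,0,0.8,0,0,-0.3,0.4,0,0,-0.7,0,0,0,-0.8,0,0,0,-0.8,0,0,0,-0.8,0,0,0,-0.8,0,0,0,-0.8,0,0,0,-0.7,0,0,0,-0.4,0,0]'

```text
time_s: 7.05
ee_pos: [0.5347, 0.0155, 0.1371]
tool_rot: [[-0.163, 0.985, 0.065], [0.987, 0.162, 0.021], [0.01, 0.068, -0.998]]
wrist_force: [0.1, 1.2, -0.6]
width: 0.0635
```

```bash
python3 - <<'E'
from h import *
c=shot('scene','s5'); t=shot('top','t5'); import st
E
```

```text
7.15 [0.5348 0.0156 0.137 ] yawY 9.2 [ 0.01   0.067 -0.998] [ 0.6  0.3 -2.1] [-0.04  0.07 -0.01] 0.0634
```

View pics/s5.png

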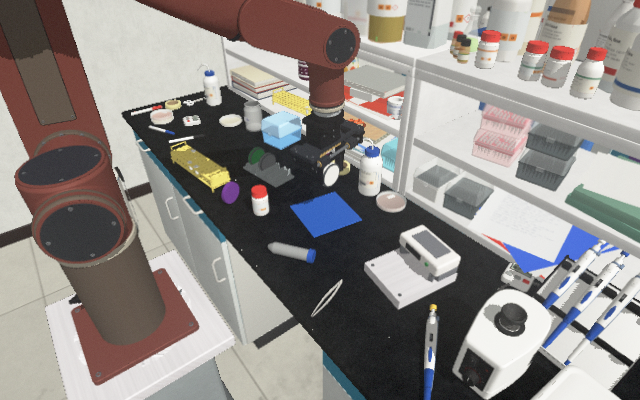

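Request:
step_arm --rows '[-0.1,-0.2,-0.6,0,-0.1,-0.05,-0.6,0,-0.1,0,-0.6,0]'

```text
time_s: 7.4
ee_pos: [0.5298, 0.0045, 0.0702]
tool_rot: [[-0.158, 0.984, 0.082], [0.987, 0.157, 0.02], [0.006, 0.084, -0.996]]
wrist_force: [0.6, 0.1, -2.5]
width: 0.0636
```

```bash
python3 - <<'E'
from h import *
c=shot('scene','s6'); import st
cv2.imwrite('pics/c6.png',cv2.resize(c['image'][120:240,260:400],(700,600),interpolation=cv2.INTER_CUBIC))
E
```

```text
7.45 [0.5247 0.0054 0.0643] yawY 9.08 [ 0.009  0.074 -0.997] [-4.4 -0.3 -5.6] [-0.14  0.45  0.02] 0.0634
```

View pics/c6.png

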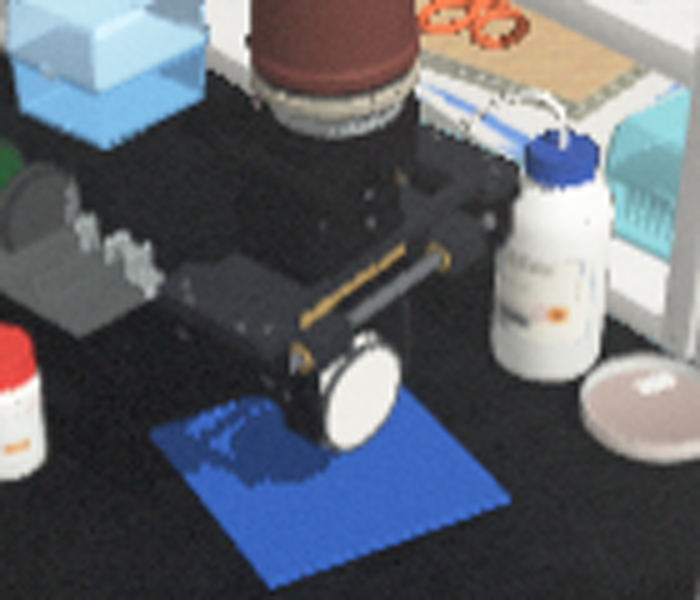

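Request:
step_arm --rows '[0,0,-0.4,0,0,0,-0.2,0]'

```text
time_s: 7.62
ee_pos: [0.5238, 0.0069, 0.0389]
tool_rot: [[-0.159, 0.985, 0.07], [0.987, 0.158, 0.022], [0.01, 0.073, -0.997]]
wrist_force: [-1.2, 0.4, -2.2]
width: 0.0638
```

```bash
python3 - <<'E'
from h import *
c=shot('scene','s7'); import st
cv2.imwrite('pics/c7.png',cv2.resize(c['image'][120:240,260:400],(700,600),interpolation=cv2.INTER_CUBIC))
E
```

```text
7.67 [0.5237 0.0069 0.0385] yawY 9.11 [ 0.011  0.072 -0.997] [-1.6 -0.1 -3. ] [-0.07  0.22  0.01] 0.0637
```

View pics/c7.png

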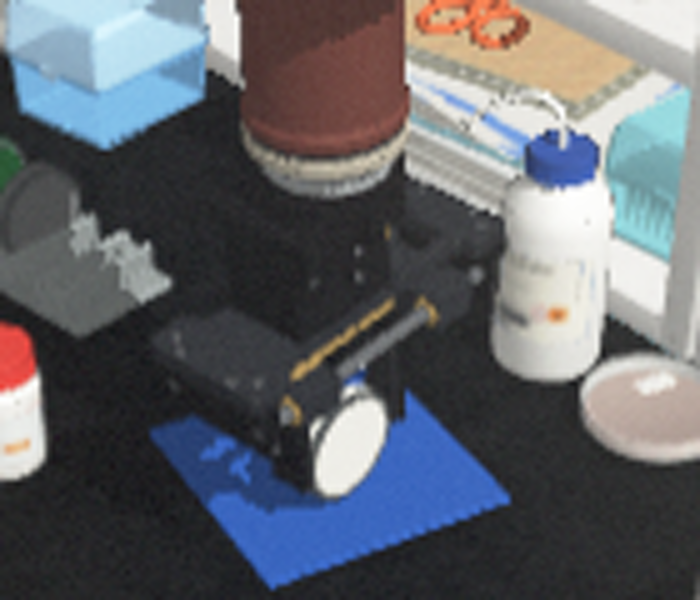

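Request:
step_arm --rows '[0,0,-0.15,0,0,0,-0.05,0]'

```text
time_s: 7.83
ee_pos: [0.5249, 0.0077, 0.0317]
tool_rot: [[-0.16, 0.984, 0.071], [0.987, 0.159, 0.022], [0.01, 0.073, -0.997]]
wrist_force: [-3.2, -1.9, 4.6]
width: 0.0636
```

```bash
python3 - <<'E'
from h import *
c=shot('scene','s8'); import st
cv2.imwrite('pics/c8.png',cv2.resize(c['image'][120:240,260:400],(700,600),interpolation=cv2.INTER_CUBIC))
E
```

```text
7.88 [0.5256 0.0076 0.0321] yawY 9.18 [ 0.01   0.075 -0.997] [-0.6  0.8 -1.9] [-0.08  0.07  0.02] 0.0633
```

Request:
step_arm --rows '[-0.03,0.12,-0.06,0,-0.03,0.16,-0.02,0,-0.03,0.16,-0.05,0]'

```text
time_s: 8.13
ee_pos: [0.5258, 0.0246, 0.0309]
tool_rot: [[-0.159, 0.984, 0.08], [0.987, 0.158, 0.019], [0.007, 0.082, -0.997]]
wrist_force: [-3.5, -1.9, 6.2]
width: 0.0637
```

```bash
python3 - <<'E'
from h import *
c=shot('scene','s9'); import st
cv2.imwrite('pics/c9.png',cv2.resize(c['image'][120:240,260:400],(700,600),interpolation=cv2.INTER_CUBIC))
E
```

```text
8.18 [0.5256 0.0257 0.0306] yawY 9.16 [ 0.007  0.082 -0.997] [-1.7 -0.3  5. ] [-0.29  0.28 -0.01] 0.0635
```

View pics/c9.png

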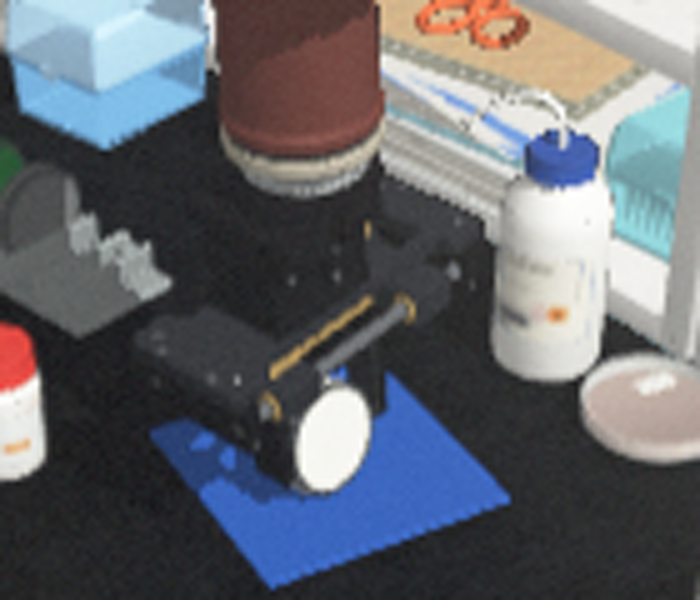

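Request:
step_arm --rows '[-0.05,0.14,-0.08,0,-0.05,0.14,-0.1,0,-0.05,0.12,-0.12,0]'

```text
time_s: 8.43
ee_pos: [0.524, 0.043, 0.023]
tool_rot: [[-0.16, 0.983, 0.089], [0.987, 0.159, 0.02], [0.005, 0.091, -0.996]]
wrist_force: [1.1, -0.2, 3.2]
width: 0.0634
```

```bash
python3 - <<'E'
from h import *
c=shot('scene','s10'); import st
cv2.imwrite('pics/c10.png',cv2.resize(c['image'][120:240,260:400],(700,600),interpolation=cv2.INTER_CUBIC))
E
```

```text
8.48 [0.5232 0.044  0.0219] yawY 9.21 [ 0.006  0.09  -0.996] [0.3 3.  3.6] [ 0.42 -0.24  0.08] 0.0634
```

View pics/c10.png

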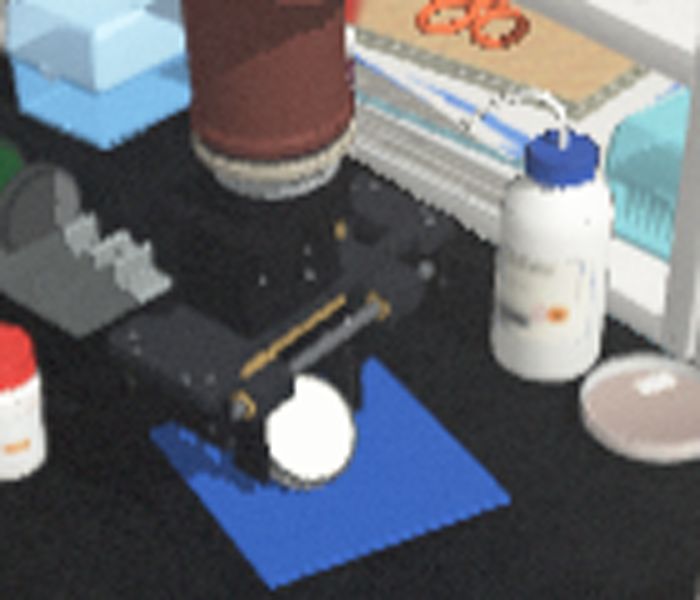

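Request:
step_arm --rows '[-0.04,0.1,-0.14,0]'

```text
time_s: 8.57
ee_pos: [0.5233, 0.0483, 0.0175]
tool_rot: [[-0.161, 0.983, 0.092], [0.987, 0.16, 0.02], [0.005, 0.094, -0.996]]
wrist_force: [1.8, 0.3, 1.7]
width: 0.0635
```

Request:
step_arm --rows '[0,0,0,0,0,0,0,0,0,0,0,0,0,0,0,0,0,0,0,0,0,0,0,0]' --hand 100

```text
time_s: 9.07
ee_pos: [0.5199, 0.049, 0.0142]
tool_rot: [[-0.162, 0.983, 0.085], [0.987, 0.16, 0.021], [0.007, 0.088, -0.996]]
wrist_force: [0.0, 0.0, 0.2]
width: 0.0859
```

```bash
python3 - <<'E'
from h import *
c=shot('scene','s11'); import st
cv2.imwrite('pics/c11.png',cv2.resize(c['image'][120:240,260:400],(700,600),interpolation=cv2.INTER_CUBIC))
E
```

```text
9.12 [0.5199 0.0489 0.0142] yawY 9.27 [ 0.007  0.088 -0.996] [-0.  -0.1  0.5] [-0.08  0.06  0.04] 0.0864
```

View pics/c11.png

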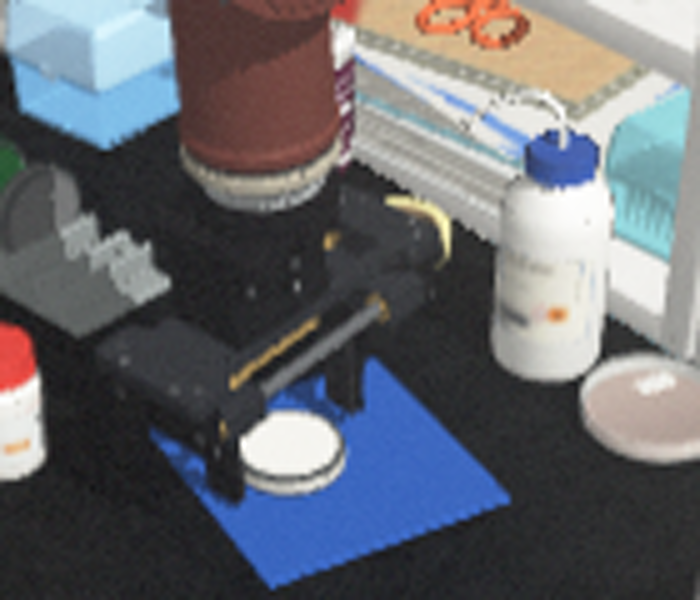

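Request:
step_arm --rows '[0,0,0.5,0,0,0,0.5,0,0,0,1,0,0,0,1,0,0,0,1,0]'

```text
time_s: 9.53
ee_pos: [0.509, 0.0487, 0.1677]
tool_rot: [[-0.16, 0.985, 0.061], [0.987, 0.159, 0.022], [0.012, 0.064, -0.998]]
wrist_force: [1.3, -0.2, -0.2]
width: 0.0865
```

```bash
python3 - <<'E'
from h import *
t=shot('top','t12'); import st
E
```

```text
9.58 [0.5146 0.0484 0.1777] yawY 9.17 [ 0.009  0.078 -0.997] [4.6 0.6 5.5] [-0.07 -0.16 -0.03] 0.0869
```

Request:
step_arm --rows '[0,0,1,0,0,0,1,0,0,0,1,0,0,0,0,0,0,0,0,0,0,0,0,0]'

```text
time_s: 10.08
ee_pos: [0.5158, 0.0475, 0.3008]
tool_rot: [[-0.159, 0.983, 0.089], [0.987, 0.158, 0.02], [0.005, 0.091, -0.996]]
wrist_force: [-0.2, 0.3, -0.2]
width: 0.0871
```

```bash
python3 st.py
```

```text
10.08 [0.5158 0.0475 0.3008] yawY 9.11 [ 0.005  0.091 -0.996] [-0.2  0.3 -0.2] [-0.05  0.12 -0.01] 0.0871
```

View pics/t12.png

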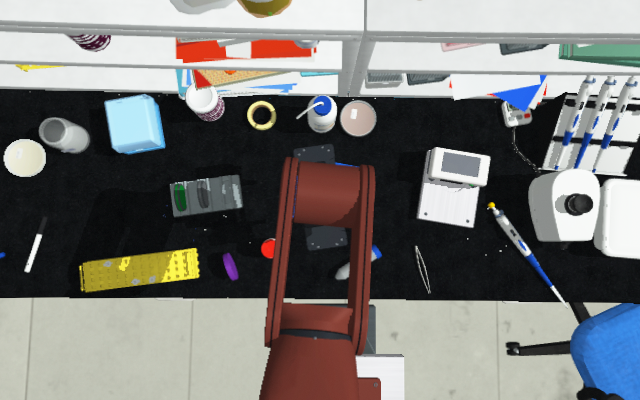

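Request:
step_arm --rows '[0,0,0,0,0,0,0,0,0,0,0,0]'

```text
time_s: 10.33
ee_pos: [0.5146, 0.0474, 0.2973]
tool_rot: [[-0.158, 0.984, 0.085], [0.987, 0.157, 0.02], [0.006, 0.087, -0.996]]
wrist_force: [-1.0, -0.2, 0.4]
width: 0.087
```

Request:
step_arm --rows '[0,0,-1,0]'

```text
time_s: 10.42
ee_pos: [0.5189, 0.0472, 0.264]
tool_rot: [[-0.158, 0.983, 0.098], [0.987, 0.157, 0.019], [0.004, 0.099, -0.995]]
wrist_force: [1.9, -0.2, 1.6]
width: 0.087
```

Request:
step_arm --rows '[0,0,-1,0]'

```text
time_s: 10.5
ee_pos: [0.5192, 0.0471, 0.2231]
tool_rot: [[-0.159, 0.982, 0.099], [0.987, 0.157, 0.019], [0.003, 0.101, -0.995]]
wrist_force: [0.3, 1.4, -0.9]
width: 0.0869
```

Request:
step_arm --rows '[0,0,0,0]'

```text
time_s: 10.58
ee_pos: [0.5143, 0.0474, 0.2144]
tool_rot: [[-0.158, 0.984, 0.086], [0.987, 0.157, 0.02], [0.006, 0.088, -0.996]]
wrist_force: [-0.4, 0.7, -1.0]
width: 0.0872
```

Request:
step_arm --rows '[0,0,0,0]'

```text
time_s: 10.67
ee_pos: [0.5133, 0.0475, 0.2131]
tool_rot: [[-0.158, 0.984, 0.082], [0.987, 0.157, 0.02], [0.007, 0.084, -0.996]]
wrist_force: [0.0, 0.6, 0.7]
width: 0.0868
```

Request:
step_arm --rows '[0,0,1,0,0,0,1,0,0,0,1,0]'

```text
time_s: 10.92
ee_pos: [0.5042, 0.0481, 0.3249]
tool_rot: [[-0.158, 0.986, 0.054], [0.987, 0.157, 0.022], [0.014, 0.057, -0.998]]
wrist_force: [1.7, -0.4, -0.4]
width: 0.0875
```

```bash
cat > settle.py <<'E'
from h import *
import sys
n=int(sys.argv[1]) if len(sys.argv)>1 else 3
for i in range(n):
    vision.read_camera('top'); s=ctrl.read_state(); print(np.round(s['ee_pos'],4),np.round(s['tool_rot'][0][2],4),np.round(s['tool_rot'][1][2],4))
import st
E
python3 settle.py 4
```

```text
[0.5082 0.0479 0.3363] 0.07 0.0213
[0.5091 0.0478 0.3341] 0.0723 0.0211
[0.5081 0.0479 0.3305] 0.068 0.0214
[0.5069 0.0479 0.3275] 0.0635 0.0217
11.12 [0.5069 0.0479 0.3275] yawY 9.05 [ 0.011  0.066 -0.998] [0.5 0.1 0. ] [-0.1   0.11  0.03] 0.0871
```

Request:
step_arm --rows '[0,0,-1,0]'

```text
time_s: 11.2
ee_pos: [0.511, 0.0476, 0.2955]
tool_rot: [[-0.158, 0.984, 0.077], [0.987, 0.157, 0.021], [0.008, 0.08, -0.997]]
wrist_force: [0.8, -0.3, 0.8]
width: 0.087
```

```bash
python3 settle.py 3
```

```text
[0.5053 0.048  0.2818] 0.0592 0.0219
[0.5035 0.0481 0.2818] 0.0532 0.0224
[0.5043 0.0481 0.284 ] 0.0554 0.0223
11.35 [0.5043 0.0481 0.284 ] yawY 9.05 [ 0.013  0.058 -0.998] [0.1 0.  0.2] [-0.09  0.03 -0.  ] 0.087
```

Request:
step_arm --rows '[0,0,-1,0]'

```text
time_s: 11.43
ee_pos: [0.5089, 0.0478, 0.2538]
tool_rot: [[-0.158, 0.985, 0.068], [0.987, 0.157, 0.022], [0.011, 0.071, -0.997]]
wrist_force: [1.4, -0.7, 1.5]
width: 0.087
```

```bash
python3 settle.py 2
```

```text
[0.5023 0.0482 0.2404] 0.0493 0.0227
[0.501  0.0483 0.2412] 0.0452 0.023
11.53 [0.501  0.0483 0.2412] yawY 9.04 [ 0.016  0.048 -0.999] [-1.2 -0.5 -1.7] [-0.11  0.12 -0.03] 0.0873
```

Request:
step_arm --rows '[0,0,-1,0]'

```text
time_s: 11.62
ee_pos: [0.506, 0.0481, 0.2122]
tool_rot: [[-0.158, 0.986, 0.057], [0.987, 0.157, 0.022], [0.013, 0.06, -0.998]]
wrist_force: [2.0, -0.8, 0.9]
width: 0.0872
```

```bash
python3 settle.py 2
```

```text
[0.4994 0.0483 0.2   ] 0.0399 0.0233
[0.4983 0.0485 0.201 ] 0.0364 0.0236
11.72 [0.4983 0.0485 0.201 ] yawY 9.04 [ 0.018  0.04  -0.999] [-1.3  0.1 -0.6] [-0.1   0.12  0.01] 0.0871
```

Request:
step_arm --rows '[0,0,-1,0]'

```text
time_s: 11.8
ee_pos: [0.5044, 0.0481, 0.1716]
tool_rot: [[-0.158, 0.986, 0.05], [0.987, 0.157, 0.023], [0.015, 0.053, -0.998]]
wrist_force: [2.7, -0.3, 1.1]
width: 0.0866
```

```bash
python3 settle.py 2
```

```text
[0.4974 0.0485 0.1598] 0.0332 0.0238
[0.496  0.0486 0.1607] 0.0293 0.0241
11.9 [0.496  0.0486 0.1607] yawY 9.03 [ 0.019  0.033 -0.999] [-1.1  0.   0.1] [-0.11  0.1   0.04] 0.0868
```

Request:
step_arm --rows '[0,0,1,0,0,0,1,0]'

```text
time_s: 12.07
ee_pos: [0.4901, 0.049, 0.2377]
tool_rot: [[-0.157, 0.988, 0.011], [0.987, 0.157, 0.026], [0.024, 0.014, -1.0]]
wrist_force: [1.3, -0.2, 0.8]
width: 0.0872
```

```bash
python3 settle.py 4
```

```text
[0.4944 0.0488 0.2477] 0.0241 0.0247
[0.4955 0.0487 0.246 ] 0.0276 0.0244
[0.4945 0.0488 0.2431] 0.0248 0.0245
[0.4932 0.0488 0.2405] 0.0212 0.0248
12.27 [0.4932 0.0488 0.2405] yawY 9.03 [ 0.021  0.025 -0.999] [-0.5  0.3 -0.3] [-0.07  0.08 -0.07] 0.0871
```

Request:
step_arm --rows '[0,0,-1,0]'

```text
time_s: 12.35
ee_pos: [0.4987, 0.0485, 0.2095]
tool_rot: [[-0.158, 0.987, 0.036], [0.987, 0.157, 0.024], [0.018, 0.039, -0.999]]
wrist_force: [2.3, -1.0, 0.8]
width: 0.0873
```

```bash
python3 settle.py 2
```

```text
[0.4926 0.0488 0.1974] 0.0202 0.0247
[0.4903 0.049  0.1971] 0.0135 0.0253
12.45 [0.4903 0.049  0.1971] yawY 9.03 [ 0.023  0.017 -1.   ] [-1.4 -0.4 -1.1] [-0.09  0.09  0.02] 0.0869
```

Request:
step_arm --rows '[0,0,-1,0]'

```text
time_s: 12.53
ee_pos: [0.495, 0.0488, 0.1658]
tool_rot: [[-0.158, 0.987, 0.024], [0.987, 0.157, 0.025], [0.02, 0.028, -0.999]]
wrist_force: [2.2, 0.5, 1.0]
width: 0.0868
```

```bash
python3 settle.py 2
```

```text
[0.4876 0.0491 0.1537] 0.0069 0.0257
[0.4861 0.0493 0.1546] 0.0025 0.026
12.63 [0.4861 0.0493 0.1546] yawY 9.03 [ 0.025  0.007 -1.   ] [-1.5  0.1 -0.6] [-0.12  0.1  -0.01] 0.0867
```

Request:
step_arm --rows '[0,0,0,1,0,0,0,1,0,0,0,1,0,0,0,1,0,0,0,1,0,0,0,1,0,0,0,1,0,0,0,1,0,0,0,1,0,0,0,1,0,0,0,1,0,0,0,1]'

```text
time_s: 13.63
ee_pos: [0.4876, 0.0496, 0.1794]
tool_rot: [[-0.995, 0.099, -0.028], [0.099, 0.995, 0.003], [0.028, 0.0, -1.0]]
wrist_force: [-0.6, 0.5, -1.0]
width: 0.0868
```

```bash
python3 settle.py 2; python3 - <<'E'
from h import *
c=shot('scene','s13'); t=shot('top','t13'); 
for p in (c,t):
    for d in vision.cut_out(p,'white_disc_center')[:3]:
        m=d['pixels']; u=np.argwhere(m).mean(0)[::-1]; print(round(d['p'],2),m.sum(),u.round(1),onz(p,[u],.014).round(4))
    print([(np.round(d['position'],4),round(d['p'],2)) for d in vision.landmark_of(p,'white_disc_center')][:3])
E
```

```text
[0.488  0.0496 0.1799] -0.0269 0.0025
[0.488  0.0496 0.1794] -0.0267 0.0028
13.73 [0.488  0.0496 0.1794] yawY 84.1 [ 0.027  0.    -1.   ] [ 0.1 -0.9  0.2] [ 0.04  0.05 -0.06] 0.0872
0.9 341 [317.1 210.6] [[0.5162 0.0433 0.014 ]]
0.74 311 [229.7 192.1] [[0.3663 0.2729 0.014 ]]
[(array([0.522 , 0.0505, 0.0081]), 0.73), (array([0.3595, 0.2496, 0.0334]), 0.64), (array([ 0.7062,  0.0558, -0.0016]), 0.59)]
0.63 259 [229.6 266.2] [[0.3583 0.2513 0.014 ]]
0.34 267 [361.5 260.7] [[ 0.3738 -0.0577  0.014 ]]
0.26 1044 [357.9 117.9] [[ 0.7154 -0.0472  0.014 ]]
[(array([0.3578, 0.2486, 0.0309]), 0.55)]
```

View pics/s13.png

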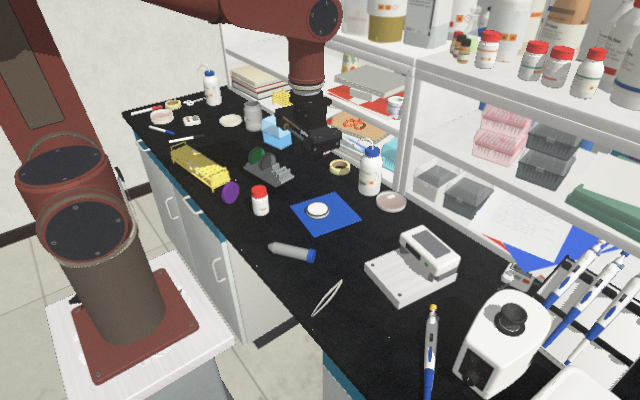

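```bash
cat > fd.py <<'E'
from ov import *
import fit2,sys
from scipy.optimize import minimize
a=np.linspace(0,2*np.pi,72)
def flat(x,y,z0): return np.array([(x+.032*np.cos(t),y+.032*np.sin(t),z) for t in a for z in(z0,z0+.012)])
def fitdisc(p,m,g,z0):
    M=m.astype(np.float32)
    def c(v):
        h=fit2.hullmask(p,[flat(v[0],v[1],z0)]); return 1-np.minimum(M,h).sum()/np.maximum(M,h).sum()
    r=minimize(c,g,method='Nelder-Mead',options=dict(initial_simplex=[g,[g[0]+.005,g[1]],[g[0],g[1]+.005]],xatol=1e-4,fatol=1e-4))
    return r.x.round(4),round(r.fun,3)
E
python3 - <<'E'
from fd import *
p=shot('scene','s14')
m=vision.cut_out(p,'white_disc_center')[0]['pixels']
print(fitdisc(p,m,[.517,.045],.004))
g=p['image'].min(2)>130; n,l,s,_=cv2.connectedComponentsWithStats(g.astype(np.uint8)); 
k=l[211,317]; print(s[k]); m2=cv2.morphologyEx((l==k).astype(np.uint8),cv2.MORPH_CLOSE,np.ones((3,3)))
u=np.argwhere(l==k).mean(0)[::-1]; print(u,onz(p,[u],.014))
im=cv2.resize(p['image'][180:240,270:370],(800,480),interpolation=cv2.INTER_CUBIC)
for v,col in ((fitdisc(p,m,[.517,.045],.004)[0],(0,0,255)),):
  P=flat(*v,.004); uv=(proj(p,P)+.5-[270,180])*8
  for q in uv: cv2.circle(im,tuple(q.astype(int)),1,col,-1)
cv2.imwrite('pics/c14.png',im)
E
```

```text
(array([0.5206, 0.0489]), np.float64(0.066))
[307 202  22  17 266]
[317.54887218 209.63157895] [[0.51972798 0.04584252 0.014     ]]
```

View pics/c14.png

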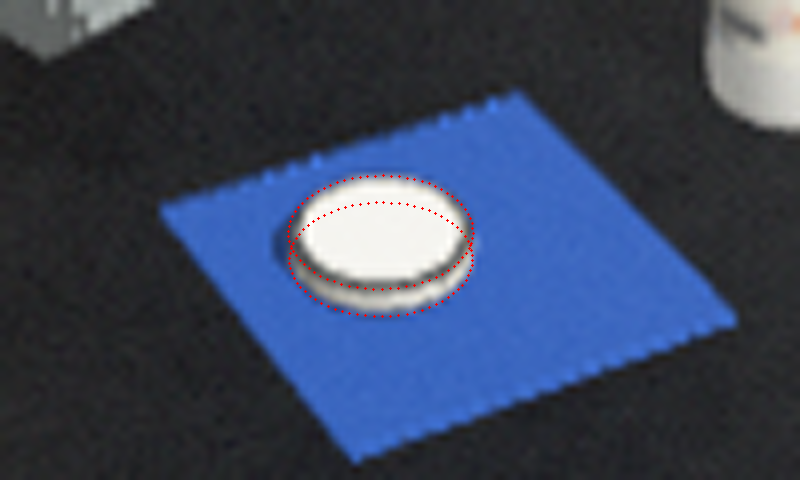

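Request:
step_arm --rows '[0.4,0,-0.7,-0.3,0.4,0,-0.7,-0.2,0,0,-0.8,0]'

```text
time_s: 14.38
ee_pos: [0.5269, 0.0492, 0.0957]
tool_rot: [[-0.987, 0.161, -0.01], [0.161, 0.987, 0.003], [0.011, 0.002, -1.0]]
wrist_force: [0.4, -0.3, 0.5]
width: 0.087
```

```bash
python3 settle.py 4
```

```text
[0.5203 0.0495 0.0876] -0.0233 0.004
[0.5187 0.0497 0.0891] -0.0273 0.0043
[0.52   0.0497 0.0917] -0.0243 0.0041
[0.5217 0.0496 0.0938] -0.0202 0.0038
14.58 [0.5217 0.0496 0.0938] yawY 80.83 [ 0.021  0.001 -1.   ] [0.2 0.7 0.1] [ 0.07 -0.06  0.03] 0.0871
```

Request:
step_arm --rows '[0,0,-0.7,0,0,0,-0.6,0,0,0,-0.3,0]'

```text
time_s: 14.83
ee_pos: [0.5295, 0.0493, 0.0389]
tool_rot: [[-0.987, 0.159, -0.003], [0.159, 0.987, 0.003], [0.003, 0.002, -1.0]]
wrist_force: [-0.5, 0.4, 0.3]
width: 0.087
```

```bash
python3 settle.py 4
```

```text
[0.5282 0.0494 0.0373] -0.0054 0.003
[0.5282 0.0494 0.0383] -0.0058 0.003
[0.529  0.0494 0.0393] -0.0043 0.003
[0.5297 0.0493 0.0399] -0.0029 0.0028
15.03 [0.5297 0.0493 0.0399] yawY 80.83 [ 0.003  0.002 -1.   ] [-0.1 -1.  -0.6] [-0.03  0.04 -0.01] 0.0871
```

Request:
step_arm --rows '[-0.2,0,-0.45,0,-0.06,0,-0.2,0]'

```text
time_s: 15.2
ee_pos: [0.5241, 0.0491, 0.0193]
tool_rot: [[-0.987, 0.159, 0.007], [0.159, 0.987, 0.002], [-0.007, 0.003, -1.0]]
wrist_force: [-0.7, 0.7, -0.5]
width: 0.087
```

```bash
python3 settle.py 3
```

```text
[0.5245 0.0491 0.0191] 0.0077 0.0022
[0.5249 0.049  0.0197] 0.0079 0.0022
[0.5255 0.049  0.0202] 0.0086 0.0022
15.35 [0.5255 0.049  0.0202] yawY 80.84 [-0.008  0.004 -1.   ] [ 0.5 -0.1  0.4] [ 0.01 -0.05  0.02] 0.087
```

Request:
step_arm --rows '[-0.15,0,-0.27,0]'

```text
time_s: 15.43
ee_pos: [0.5232, 0.0488, 0.0124]
tool_rot: [[-0.987, 0.159, 0.015], [0.159, 0.987, 0.002], [-0.015, 0.004, -1.0]]
wrist_force: [0.3, -0.0, 0.2]
width: 0.087
```

```bash
python3 settle.py 2
```

```text
[0.5191 0.049  0.0089] 0.0092 0.0021
[0.5181 0.0491 0.0085] 0.0067 0.0023
15.53 [0.5181 0.0491 0.0085] yawY 80.84 [-0.006  0.003 -1.   ] [-0.3  0.9 -0.3] [ 0.    0.04 -0.04] 0.0868
```

Request:
step_arm --rows '[0.05,0,0,0,0,0,0,0,0,0,0,0,0,0,0,0,0,0,0,0,0,0,0,0]' --hand 0 --squeeze 20

```text
time_s: 16.03
ee_pos: [0.5204, 0.0491, 0.0088]
tool_rot: [[-0.987, 0.159, 0.006], [0.159, 0.987, 0.002], [-0.006, 0.003, -1.0]]
wrist_force: [-1.1, -0.0, -0.6]
width: 0.063
```

Request:
step_arm --rows '[0,0,0.5,0,0,0,0.6,0,0,0,0.6,0]'

```text
time_s: 16.28
ee_pos: [0.5138, 0.0494, 0.0717]
tool_rot: [[-0.987, 0.16, -0.008], [0.159, 0.987, 0.003], [0.009, 0.002, -1.0]]
wrist_force: [0.3, -0.1, -2.3]
width: 0.0633
```

```bash
python3 settle.py 3;  python3 - <<'E'
from h import *
c=shot('scene','s15')
cv2.imwrite('pics/c15.png',cv2.resize(c['image'][100:240,260:400],(600,600),interpolation=cv2.INTER_CUBIC))
E
```

```text
[0.5173 0.0493 0.077 ] -0.0009 0.0027
[0.5181 0.0492 0.0758] 0.0016 0.0026
[0.5169 0.0492 0.0739] -0.0007 0.0027
16.43 [0.5169 0.0492 0.0739] yawY 80.83 [ 0.001  0.003 -1.   ] [-0.   0.5 -2.5] [0.02 0.02 0.04] 0.063
```

View pics/c15.png

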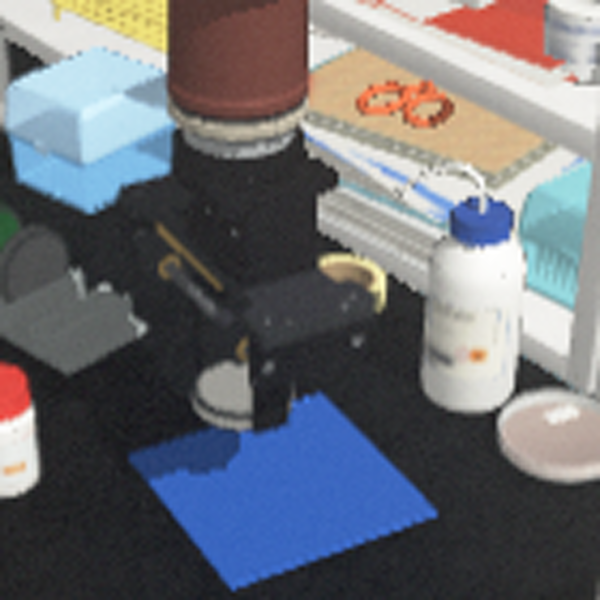

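Request:
step_arm --rows '[0,0,0.7,0,0,-0.3,0.5,0,0,-0.7,0,0,0,-0.9,0,0,0,-0.9,0,0,0,-0.9,0,0,0,-0.9,0,0,0,-0.9,0,0,0,-0.9,0,0,0,-0.8,0,0,0,-0.4,0,0]'

```text
time_s: 17.4
ee_pos: [0.5007, -0.2597, 0.1007]
tool_rot: [[-0.988, 0.15, -0.033], [0.15, 0.989, 0.014], [0.034, 0.009, -0.999]]
wrist_force: [1.2, -0.4, -0.1]
width: 0.0629
```

```bash
python3 settle.py 4
```

```text
[ 0.5002 -0.2614  0.1003] -0.0333 0.0127
[ 0.5004 -0.259   0.1003] -0.0335 0.0145
[ 0.5006 -0.257   0.1005] -0.0336 0.0157
[ 0.5009 -0.2558  0.1007] -0.0334 0.0159
17.6 [ 0.5009 -0.2558  0.1007] yawY 81.4 [ 0.035  0.011 -0.999] [-0.4  0.8 -1.9] [-0.   -0.06  0.05] 0.063
```

Request:
step_arm --rows '[0.2,-0.08,-0.4,0,0.2,-0.08,-0.4,0,0,0,-0.3,0]'

```text
time_s: 17.85
ee_pos: [0.5188, -0.2593, 0.0566]
tool_rot: [[-0.989, 0.147, -0.031], [0.146, 0.989, 0.015], [0.032, 0.011, -0.999]]
wrist_force: [-0.4, 0.6, -1.6]
width: 0.0634
```

```bash
python3 settle.py 3;python3 - <<'E'
from h import *
c=shot('scene','s16'); t=shot('top','t16')
cv2.imwrite('pics/c16.png',np.hstack([cv2.resize(c['image'][200:320,350:480],(400,400),interpolation=cv2.INTER_CUBIC),cv2.resize(t['image'][130:240,400:510],(400,400),interpolation=cv2.INTER_CUBIC)]))
E
```

```text
[ 0.5163 -0.2576  0.0535] -0.0352 0.0185
[ 0.5157 -0.2575  0.0545] -0.0364 0.019
[ 0.5164 -0.2582  0.0559] -0.0348 0.0178
18.0 [ 0.5164 -0.2582  0.0559] yawY 81.57 [ 0.037  0.012 -0.999] [-0.6  0.1 -1.4] [-0.01 -0.07  0.  ] 0.0631
```

View pics/c16.png

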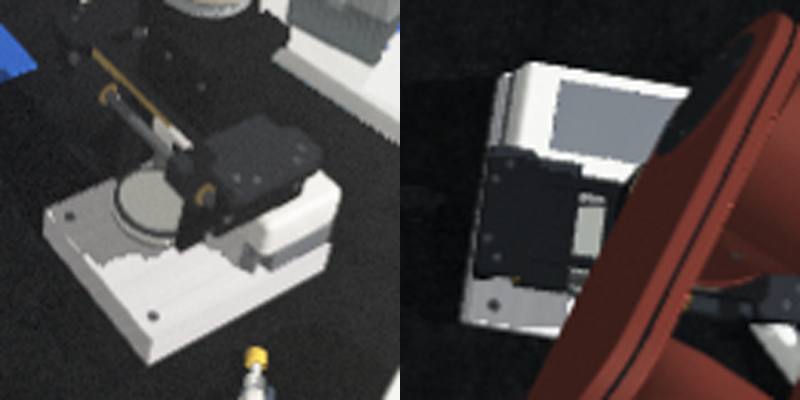

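Request:
step_arm --rows '[0,-0.06,-0.3,0,0,-0.04,-0.2,0]'

```text
time_s: 18.27
ee_pos: [0.5201, -0.2648, 0.0409]
tool_rot: [[-0.989, 0.146, -0.026], [0.146, 0.989, 0.011], [0.027, 0.007, -1.0]]
wrist_force: [-0.4, -0.4, -1.7]
width: 0.0633
```

```bash
python3 settle.py 3
```

```text
[ 0.5196 -0.2648  0.0396] -0.0267 0.012
[ 0.5193 -0.2645  0.0399] -0.0276 0.0128
[ 0.5195 -0.2646  0.0405] -0.0273 0.0126
18.42 [ 0.5195 -0.2646  0.0405] yawY 81.56 [ 0.029  0.008 -1.   ] [-0.1 -0.2 -0.9] [ 0.   -0.03 -0.04] 0.0637
```

Request:
step_arm --rows '[0,0.05,-0.2,0,0,0,-0.06,0]'

```text
time_s: 18.58
ee_pos: [0.5201, -0.2631, 0.0304]
tool_rot: [[-0.989, 0.147, -0.026], [0.147, 0.989, 0.012], [0.027, 0.008, -1.0]]
wrist_force: [-1.5, 1.2, -0.5]
width: 0.063
```

```bash
python3 settle.py 2
```

```text
[ 0.5203 -0.2634  0.0306] -0.0255 0.0114
[ 0.5205 -0.2636  0.031 ] -0.0252 0.0111
18.68 [ 0.5205 -0.2636  0.031 ] yawY 81.54 [ 0.027  0.007 -1.   ] [-0.5 -0.3 -2.1] [-0.    0.03 -0.  ] 0.0629
```

Request:
step_arm --rows '[0,0,-0.06,0,0,0,0,0]'

```text
time_s: 18.85
ee_pos: [0.5213, -0.2641, 0.0299]
tool_rot: [[-0.989, 0.147, -0.024], [0.147, 0.989, 0.01], [0.025, 0.006, -1.0]]
wrist_force: [0.7, 0.7, -0.8]
width: 0.0631
```

```bash
python3 st.py
```

```text
18.85 [ 0.5213 -0.2641  0.0299] yawY 81.55 [ 0.025  0.006 -1.   ] [ 0.7  0.7 -0.8] [ 0.06  0.03 -0.  ] 0.0631
```

Request:
step_arm --rows '[0,0,-0.06,0]'

```text
time_s: 18.93
ee_pos: [0.5218, -0.2644, 0.0292]
tool_rot: [[-0.989, 0.147, -0.023], [0.147, 0.989, 0.01], [0.024, 0.006, -1.0]]
wrist_force: [-7.6, 5.0, 23.6]
width: 0.0634
```

```bash
python3 settle.py 2
```

```text
[ 0.5218 -0.2644  0.0293] -0.0235 0.0098
[ 0.5218 -0.2644  0.0294] -0.0233 0.0096
19.03 [ 0.5218 -0.2644  0.0294] yawY 81.56 [ 0.024  0.006 -1.   ] [-4.8  1.8 10.7] [0.59 0.78 0.07] 0.0635
```

Request:
step_arm --rows '[0,0,0.02,0,0,0,0,0,0,0,0,0,0,0,0,0,0,0,0,0,0,0,0,0]' --hand 100

```text
time_s: 19.53
ee_pos: [0.5232, -0.2654, 0.0314]
tool_rot: [[-0.989, 0.147, -0.02], [0.147, 0.989, 0.007], [0.021, 0.004, -1.0]]
wrist_force: [-0.0, 1.2, 0.2]
width: 0.0858
```

Request:
step_arm --rows '[0,0,0.5,0,0,0,0.5,0]'

```text
time_s: 19.7
ee_pos: [0.5196, -0.2631, 0.0668]
tool_rot: [[-0.989, 0.147, -0.028], [0.147, 0.989, 0.013], [0.03, 0.009, -1.0]]
wrist_force: [1.4, -0.3, 1.1]
width: 0.0869
```

```bash
python3 settle.py 3;python3 - <<'E'
from fd import *
c=shot('scene','s17'); t=shot('top','t17')
for p in(c,t):
  r=[d for d in vision.cut_out(p,'white_disc_center') if d['pixels'].any()]
  for d in r[:2]: print(d['p'],d['pixels'].sum(),np.argwhere(d['pixels']).mean(0)[::-1],fitdisc(p,d['pixels'],[.521,-.264],.025))
cv2.imwrite('pics/c17.png',np.hstack([cv2.resize(c['image'][200:320,350:480],(400,400),interpolation=cv2.INTER_CUBIC),cv2.resize(t['image'][130:240,400:510],(400,400),interpolation=cv2.INTER_CUBIC)]))
E
```

```text
[ 0.5215 -0.2643  0.0709] -0.0241 0.0101
[ 0.522  -0.2647  0.07  ] -0.0225 0.009
[ 0.5214 -0.2642  0.0686] -0.0237 0.01
19.85 [ 0.5214 -0.2642  0.0686] yawY 81.55 [ 0.025  0.006 -1.   ] [ 0.4 -0.7 -0.5] [ 0.03 -0.02 -0.  ] 0.0872
0.95 515 [402.65825243 270.23495146] (array([ 0.5236, -0.2635]), np.float64(0.126))
0.85 265 [229.06415094 193.2754717 ] (array([ 0.521, -0.264]), np.float64(1.0))
0.77 192 [451.75 192.25] (array([ 0.5263, -0.2641]), np.float64(0.696))
0.75 243 [229.7037037 266.3744856] (array([ 0.521, -0.264]), np.float64(1.0))
```

View pics/c17.png

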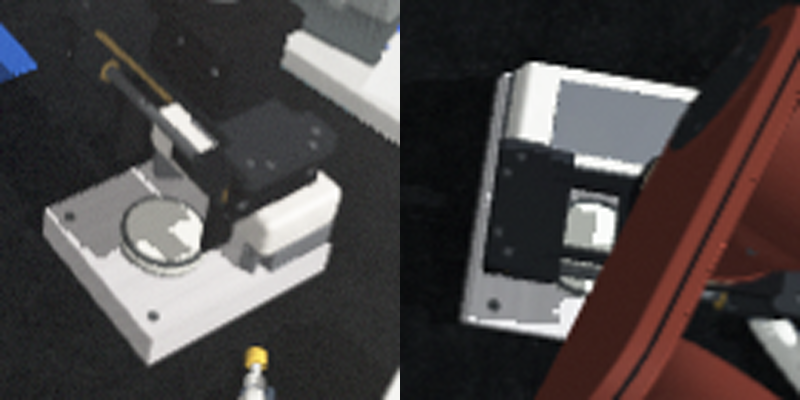

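Request:
step_arm --rows '[-0.3,0.05,0.2,0,-0.5,0.08,0,0,-0.35,0.08,0,0]' --hand 35

```text
time_s: 20.3
ee_pos: [0.4729, -0.2538, 0.071]
tool_rot: [[-0.989, 0.146, -0.03], [0.145, 0.989, 0.015], [0.032, 0.01, -0.999]]
wrist_force: [-0.5, -0.4, 0.1]
width: 0.0742
```

```bash
cat >> settle.py <<'E'
s=ctrl.read_state(); d=np.array(s['ee_pos'])[:2]-[.5465,-.2667]; a=np.radians(-8.8); print('local mm',round(1e3*(d[0]*np.cos(a)+d[1]*np.sin(a)),1),round(1e3*(-d[0]*np.sin(a)+d[1]*np.cos(a)),1))
E
python3 settle.py 4
```

```text
[ 0.4708 -0.253   0.0705] -0.0325 0.016
[ 0.4723 -0.2535  0.0709] -0.0309 0.0154
[ 0.4737 -0.2541  0.0715] -0.0291 0.0144
[ 0.4746 -0.2545  0.072 ] -0.0281 0.0137
20.5 [ 0.4746 -0.2545  0.072 ] yawY 81.57 [ 0.03   0.009 -1.   ] [-0.5 -0.3 -0.4] [ 0.08 -0.06 -0.02] 0.0589
local mm -72.9 1.1
```

Request:
step_arm --rows '[0,-0.02,-0.5,0,0,0,-0.35,0]'

```text
time_s: 20.67
ee_pos: [0.4788, -0.2578, 0.0407]
tool_rot: [[-0.989, 0.147, -0.021], [0.146, 0.989, 0.009], [0.022, 0.006, -1.0]]
wrist_force: [-0.8, 0.0, 0.0]
width: 0.0461
```

```bash
python3 settle.py 3;python3 - <<'E'
from fd import *
c=shot('scene','s18'); t=shot('top','t18')
for p in(c,t):
  r=[d for d in vision.cut_out(p,'white_disc_center') if d['pixels'].any()]
  for d in r[:1]: print(d['p'],d['pixels'].sum(),np.argwhere(d['pixels']).mean(0)[::-1],fitdisc(p,d['pixels'],[.521,-.264],.025))
cv2.imwrite('pics/c18.png',np.hstack([cv2.resize(c['image'][200:320,350:480],(400,400),interpolation=cv2.INTER_CUBIC),cv2.resize(t['image'][130:240,400:510],(400,400),interpolation=cv2.INTER_CUBIC)]))
E
```

```text
[ 0.478  -0.2571  0.0385] -0.0229 0.0103
[ 0.4777 -0.2569  0.0395] -0.0238 0.0109
[ 0.4781 -0.2572  0.0406] -0.023 0.0102
20.82 [ 0.4781 -0.2572  0.0406] yawY 81.59 [ 0.024  0.007 -1.   ] [-1.   0.9  0.3] [-0.01 -0.02  0.02] 0.0347
local mm -69.0 -1.1
0.86 303 [229.37293729 192.29042904] (array([ 0.521, -0.264]), np.float64(1.0))
0.61 227 [229.64757709 266.24229075] (array([ 0.521, -0.264]), np.float64(1.0))
```

View pics/c18.png

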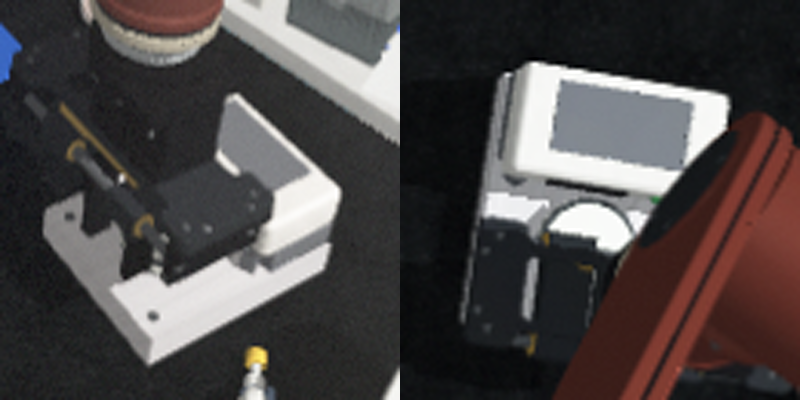

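Request:
step_arm --rows '[0,0.02,-0.25,0,0,0,-0.04,0]'

```text
time_s: 21.18
ee_pos: [0.4804, -0.2581, 0.032]
tool_rot: [[-0.989, 0.146, -0.017], [0.146, 0.989, 0.006], [0.018, 0.003, -1.0]]
wrist_force: [-0.1, 0.6, -0.6]
width: 0.0308
```

```bash
python3 settle.py 3
```

```text
[ 0.4808 -0.2584  0.0325] -0.0166 0.0055
[ 0.4809 -0.2585  0.0328] -0.0165 0.0054
[ 0.4809 -0.2585  0.033 ] -0.0164 0.0053
21.33 [ 0.4809 -0.2585  0.033 ] yawY 81.59 [ 0.017  0.003 -1.   ] [0.4 0.3 0.6] [ 0.02 -0.04  0.03] 0.0306
local mm -66.1 -2.0
```

Request:
step_arm --rows '[-0.04,0.05,-0.13,0]'

```text
time_s: 21.42
ee_pos: [0.4804, -0.2574, 0.0289]
tool_rot: [[-0.989, 0.146, -0.014], [0.146, 0.989, 0.004], [0.015, 0.002, -1.0]]
wrist_force: [0.6, -0.5, -0.1]
width: 0.0299
```

```bash
python3 settle.py 2
```

```text
[ 0.4789 -0.2561  0.0271] -0.0168 0.0056
[ 0.4786 -0.2559  0.027 ] -0.0177 0.0063
21.52 [ 0.4786 -0.2559  0.027 ] yawY 81.6 [ 0.018  0.004 -1.   ] [-0.8 -0.  -0.1] [ 0.01  0.   -0.02] 0.0306
local mm -68.8 0.3
```

Request:
step_arm --rows '[0.2,-0.03,0,0,0.2,-0.03,0,0,0.2,-0.03,0,0]'

```text
time_s: 21.77
ee_pos: [0.502, -0.259, 0.0263]
tool_rot: [[-0.989, 0.147, -0.021], [0.147, 0.989, 0.008], [0.022, 0.005, -1.0]]
wrist_force: [-1.5, 0.3, 0.0]
width: 0.0305
```

```bash
python3 settle.py 2
```

```text
[ 0.5039 -0.2596  0.0268] -0.0182 0.0067
[ 0.5034 -0.2595  0.0267] -0.0184 0.0066
21.87 [ 0.5034 -0.2595  0.0267] yawY 81.58 [ 0.019  0.004 -1.   ] [-0.1 -0.1  0.7] [-0.01 -0.03 -0.03] 0.0303
local mm -43.7 0.5
```

Request:
step_arm --rows '[0.2,-0.04,0.02,0,0.2,-0.04,0,0]'

```text
time_s: 22.03
ee_pos: [0.5196, -0.2624, 0.0272]
tool_rot: [[-0.989, 0.146, -0.02], [0.146, 0.989, 0.007], [0.021, 0.004, -1.0]]
wrist_force: [-1.4, -0.1, -0.3]
width: 0.0303
```

```bash
python3 settle.py 2;python3 - <<'E'
from fd import *
c=shot('scene','s19'); t=shot('top','t19')
cv2.imwrite('pics/c19.png',np.hstack([cv2.resize(c['image'][200:320,350:480],(400,400),interpolation=cv2.INTER_CUBIC),cv2.resize(t['image'][130:240,400:510],(400,400),interpolation=cv2.INTER_CUBIC)]))
E
```

```text
[ 0.521  -0.2628  0.0274] -0.0186 0.0068
[ 0.5204 -0.2627  0.0273] -0.0189 0.0069
22.13 [ 0.5204 -0.2627  0.0273] yawY 81.62 [ 0.02   0.004 -1.   ] [ 0.3 -0.3 -0.5] [ 0.05 -0.02  0.02] 0.0303
local mm -26.4 -0.0
```

View pics/c19.png

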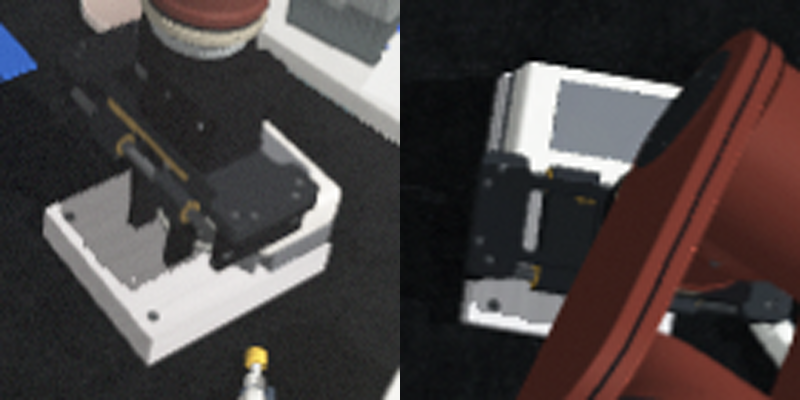

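Request:
step_arm --rows '[0.12,-0.02,0,0,0.12,-0.02,0,0]'

```text
time_s: 22.4
ee_pos: [0.5279, -0.2634, 0.0264]
tool_rot: [[-0.989, 0.146, -0.022], [0.146, 0.989, 0.008], [0.023, 0.005, -1.0]]
wrist_force: [-0.1, 0.4, -0.2]
width: 0.0307
```

```bash
python3 settle.py 2
```

```text
[ 0.5288 -0.2637  0.0266] -0.021 0.0081
[ 0.5286 -0.2637  0.0266] -0.021 0.008
22.5 [ 0.5286 -0.2637  0.0266] yawY 81.61 [ 0.022  0.005 -1.   ] [ 0.3  0.4 -0.1] [ 0.03 -0.04 -0.04] 0.0306
local mm -18.2 0.3
```

Request:
step_arm --rows '[0.1,-0.02,0.02,0]'

```text
time_s: 22.58
ee_pos: [0.532, -0.2641, 0.027]
tool_rot: [[-0.989, 0.146, -0.022], [0.146, 0.989, 0.009], [0.023, 0.005, -1.0]]
wrist_force: [0.2, 0.5, -0.4]
width: 0.0302
```

```bash
python3 settle.py 2
```

```text
[ 0.5333 -0.2646  0.0276] -0.0204 0.0078
[ 0.5333 -0.2647  0.0277] -0.0201 0.0076
22.68 [ 0.5333 -0.2647  0.0277] yawY 81.61 [ 0.021  0.005 -1.   ] [ 0.6  0.6 -0. ] [ 0.02 -0.    0.01] 0.0304
local mm -13.3 -0.1
```

Request:
step_arm --rows '[0.06,-0.01,0,0]'

```text
time_s: 22.77
ee_pos: [0.5355, -0.2651, 0.0277]
tool_rot: [[-0.989, 0.146, -0.021], [0.146, 0.989, 0.008], [0.022, 0.005, -1.0]]
wrist_force: [0.1, -0.6, 0.1]
width: 0.0303
```

```bash
python3 settle.py 2
```

```text
[ 0.5358 -0.2652  0.0278] -0.0206 0.0076
[ 0.5356 -0.2651  0.0276] -0.0208 0.0078
22.87 [ 0.5356 -0.2651  0.0276] yawY 81.62 [ 0.022  0.005 -1.   ] [-0.4  1.2 -0.5] [-0.01  0.16 -0.  ] 0.0305
local mm -11.0 -0.1
```

```bash
python3 - <<'E'
from fd import *
c=shot('scene','s20'); t=shot('top','t20')
w=shot('wrist','w20')
cv2.imwrite('pics/c20.png',np.hstack([cv2.resize(c['image'][220:300,370:450],(400,400),interpolation=cv2.INTER_CUBIC),cv2.resize(w['image'],(400,400),interpolation=cv2.INTER_CUBIC)]))
E
```

```text
(no output)
```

View pics/c20.png

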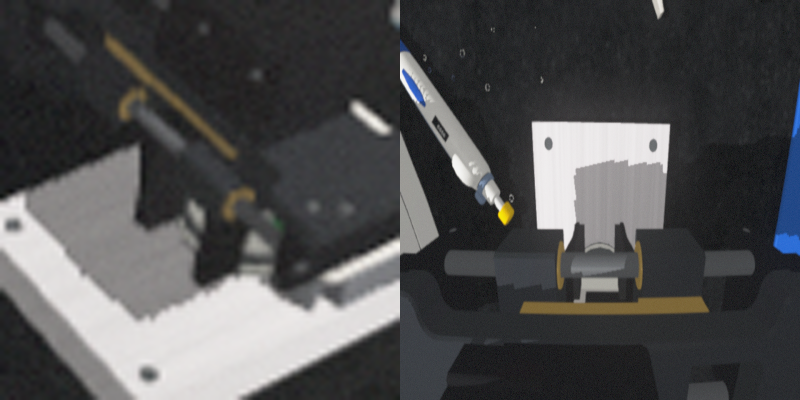

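```bash
python3 - <<'E'
import cv2,numpy as np
w=cv2.imread('pics/w20.png'); cv2.imwrite('pics/w20c.png',cv2.resize(w[210:320,410:540] if 0 else w[200:320,240:400],(800,600),interpolation=cv2.INTER_CUBIC))
E
```

View pics/w20c.png

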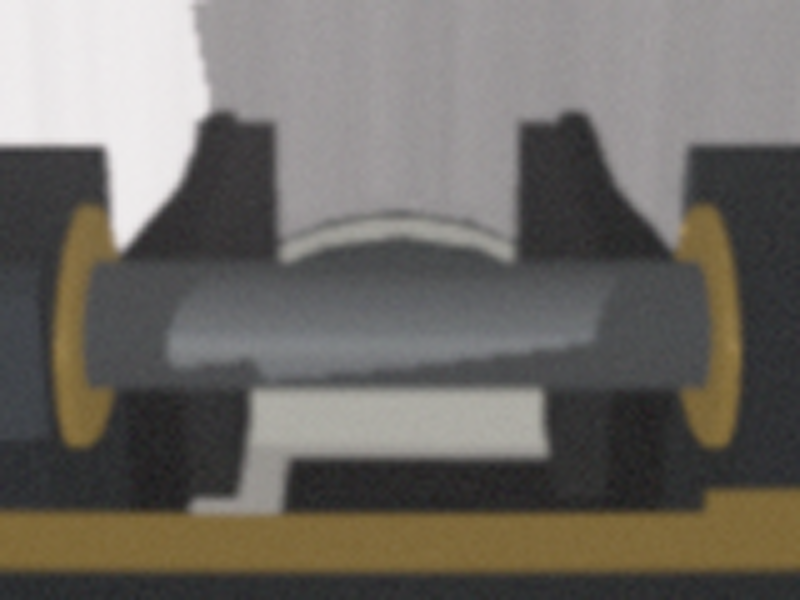

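Request:
step_arm --rows '[0.06,-0.01,0,0]'

```text
time_s: 23.1
ee_pos: [0.5365, -0.2651, 0.0273]
tool_rot: [[-0.989, 0.146, -0.024], [0.146, 0.989, 0.009], [0.025, 0.005, -1.0]]
wrist_force: [-10.9, 1.8, 5.5]
width: 0.0305
```

```bash
python3 settle.py 2
```

```text
[ 0.5363 -0.265   0.0273] -0.0244 0.009
[ 0.5363 -0.2651  0.0273] -0.0242 0.009
23.2 [ 0.5363 -0.2651  0.0273] yawY 81.62 [ 0.025  0.005 -1.   ] [-6.8  1.1  2.4] [0.25 1.21 0.04] 0.0305
local mm -10.3 0.1
```

Request:
step_arm --rows '[0.06,-0.01,0,0]'

```text
time_s: 23.28
ee_pos: [0.5365, -0.265, 0.027]
tool_rot: [[-0.989, 0.146, -0.029], [0.145, 0.989, 0.01], [0.03, 0.006, -1.0]]
wrist_force: [-10.6, 1.5, 7.7]
width: 0.0303
```

```bash
python3 settle.py 2; python3 - <<'E'
from h import *
w=shot('wrist','w21'); cv2.imwrite('pics/w21c.png',cv2.resize(w['image'][200:320,240:400],(800,600),interpolation=cv2.INTER_CUBIC))
c,s=np.cos(np.radians(-8.8)),np.sin(np.radians(-8.8))
def W(x,y,z): return [.5465+c*x-s*y,-.2667+s*x+c*y,z]
for cx in (.02,.023,.025,.027):
  print(cx,proj(w,[W(cx-.032,0,.02),W(cx-.032,0,.032),W(cx-.032,0,.025),W(cx-.032,0,.037)]).round(1).tolist())
E
```

```text
[ 0.5365 -0.2651  0.0271] -0.0297 0.0104
[ 0.5365 -0.2651  0.0271] -0.0295 0.0104
23.38 [ 0.5365 -0.2651  0.0271] yawY 81.63 [ 0.031  0.006 -1.   ] [-10.    1.4   5.8] [ 0.24  1.67 -0.  ] 0.0304
local mm -10.1 0.1
0.02 [[319.8, 230.7], [319.9, 237.7], [319.9, 233.5], [320.0, 240.9]]
0.023 [[319.8, 234.9], [319.9, 242.2], [319.8, 237.8], [320.0, 245.5]]
0.025 [[319.7, 237.7], [319.9, 245.1], [319.8, 240.7], [319.9, 248.5]]
0.027 [[319.7, 240.5], [319.8, 248.1], [319.8, 243.5], [319.9, 251.5]]
```

View pics/w21c.png

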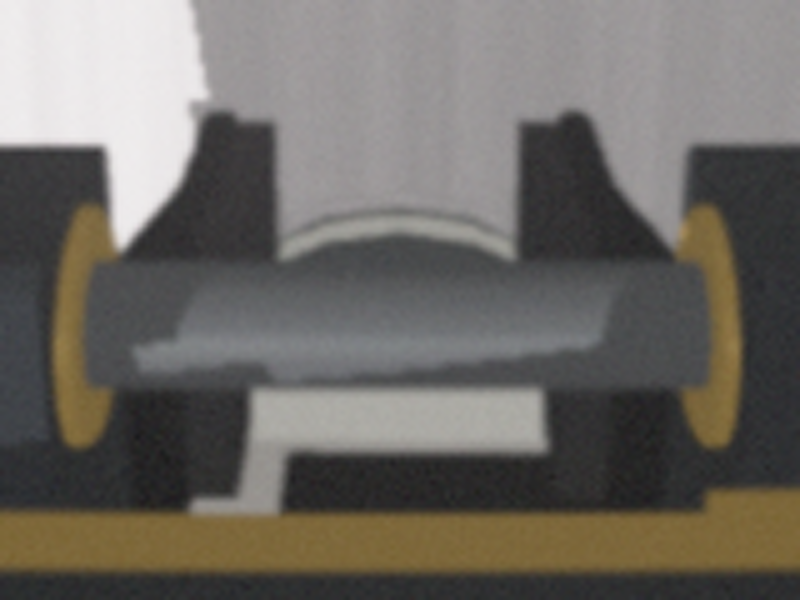

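Request:
step_arm --rows '[-0.2,0.03,0,0,-0.4,0.06,0.1,0,-0.5,0.08,0.4,0,-0.3,0.05,0.8,0,0,0,0.5,0]'

```text
time_s: 23.85
ee_pos: [0.4749, -0.2534, 0.0952]
tool_rot: [[-0.989, 0.145, -0.035], [0.145, 0.989, 0.016], [0.037, 0.01, -0.999]]
wrist_force: [0.4, -0.7, 0.6]
width: 0.0308
```

```bash
python3 settle.py 3; python3 - <<'E'
from h import *
c=shot('scene','s22'); t=shot('top','t22'); w=shot('wrist','w22')
cv2.imwrite('pics/c22.png',np.hstack([cv2.resize(c['image'][220:300,370:450],(400,400),interpolation=cv2.INTER_CUBIC),cv2.resize(t['image'][140:230,410:500],(400,400),interpolation=cv2.INTER_CUBIC)]))
E
```

```text
[ 0.4773 -0.2547  0.0989] -0.0307 0.0126
[ 0.4781 -0.2551  0.0975] -0.0294 0.0118
[ 0.4776 -0.2546  0.0957] -0.0311 0.013
24.0 [ 0.4776 -0.2546  0.0957] yawY 81.65 [ 0.033  0.008 -0.999] [ 0.1  0.2 -0.5] [-0.02  0.02  0.  ] 0.0302
local mm -69.9 1.4
```

View pics/c22.png

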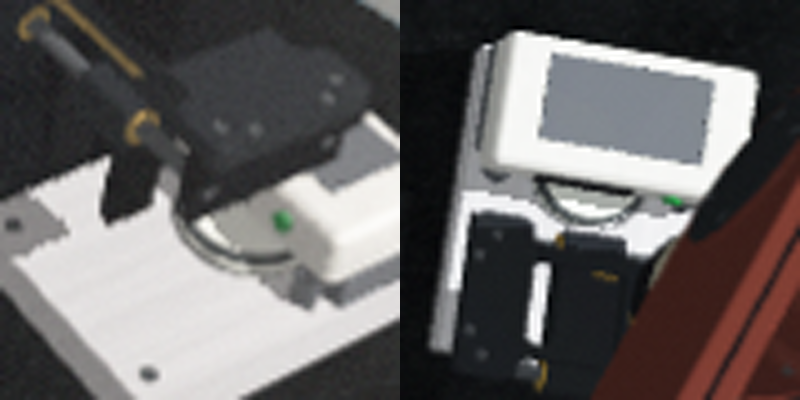

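Request:
step_arm --rows '[0,0,0.8,0,-0.5,0.4,0.8,0,-0.5,0.8,0.5,0,-0.3,0.9,0,0,-0.2,0.9,0,0,0,0.9,0,0,0,0.6,0,0]'

```text
time_s: 24.73
ee_pos: [0.4096, -0.0691, 0.1688]
tool_rot: [[-0.987, 0.153, -0.049], [0.152, 0.988, 0.025], [0.052, 0.018, -0.998]]
wrist_force: [0.8, 0.5, 0.3]
width: 0.0303
```

```bash
cat > seat.py <<'E'
from fd import *
import sys
tag=sys.argv[1]
c=shot('scene','s'+tag); t=shot('top','t'+tag)
cc,s=np.cos(np.radians(-8.8)),np.sin(np.radians(-8.8))
def W(P): P=np.atleast_2d(P); return np.c_[.5465+cc*P[:,0]-s*P[:,1],-.2667+s*P[:,0]+cc*P[:,1],P[:,2]]
rows=[]
for p,(x0,y0),sc in ((c,(375,235),8),(t,(425,150),8)):
    im=cv2.resize(p['image'][y0:y0+37,x0:x0+50],(400,296),interpolation=cv2.INTER_CUBIC); im2=im.copy()
    th=np.radians(np.arange(105,256,5)) 
    for z,col in((.020,(0,255,0)),(.032,(0,255,0)),(.025,(0,0,255)),(.037,(0,0,255))):
        P=W(np.c_[.025+.032*np.cos(th),.032*np.sin(th),np.full(len(th),z)])
        for q in (proj(p,P)+.5-[x0,y0])*sc: cv2.circle(im2,tuple(q.astype(int)),1,col,-1)
    rows.append(np.hstack([im,im2]))
cv2.imwrite(f'pics/c{tag}.png',np.vstack(rows))
for p in (c,t):
    for d in vision.landmark_of(p,'white_disc_center')[:3]: print(np.round(d['position'],4),round(d['p'],2))
print('seated expected',W([.025,0,.026]).round(4))
E
python3 seat.py 23; python3 st.py
```

```text
[0.3608 0.2494 0.0334] 0.86
[0.5259 0.3115 0.0027] 0.7
[ 0.5694 -0.269   0.0249] 0.6
[ 0.5727 -0.2691  0.0269] 0.64
[0.3585 0.2492 0.0282] 0.47
seated expected [[ 0.5712 -0.2705  0.026 ]]
24.93 [ 0.4105 -0.0712  0.169 ] yawY 81.32 [ 0.052  0.016 -0.999] [ 0.  -0.4 -0.5] [-0.01 -0.11 -0.02] 0.0304
```

View pics/c23.png

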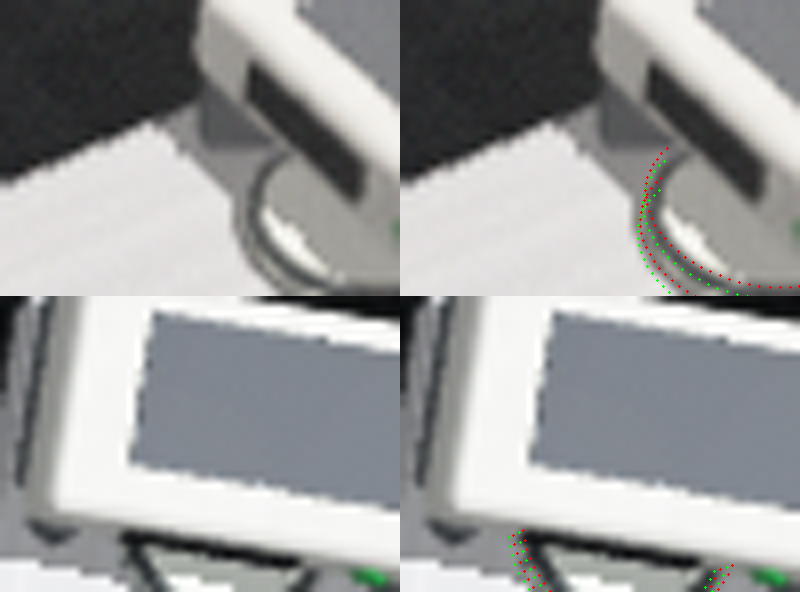

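```bash
sed -i 's/(375,235),8),(t,(425,150),8)/(385,240),8),(t,(430,170),8)/' seat.py; python3 seat.py 24
```

```text
[ 0.5693 -0.2676  0.0233] 0.8
[0.3576 0.2503 0.0325] 0.75
[0.3599 0.2474 0.0326] 0.62
[ 0.5733 -0.2701  0.0204] 0.42
seated expected [[ 0.5712 -0.2705  0.026 ]]
```

View pics/c24.png

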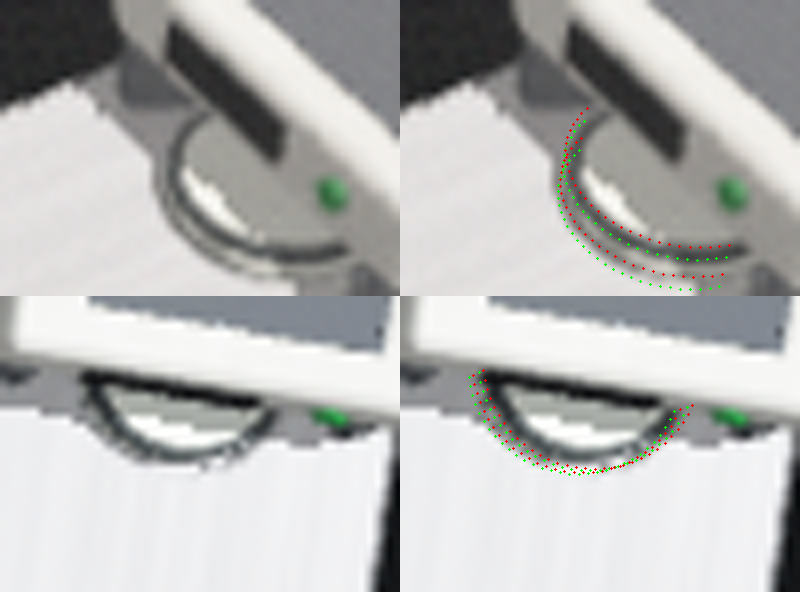

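Request:
step_arm --rows '[0.4,-0.6,0,0,0.55,-0.8,-0.2,0,0.55,-0.8,-0.3,0,0.55,-0.8,-0.3,0,0.5,-0.8,-0.2,0,0.4,-0.6,0,0,0.1,-0.3,0,0]' --hand 0

```text
time_s: 25.72
ee_pos: [0.5351, -0.2736, 0.1253]
tool_rot: [[-0.986, 0.16, -0.048], [0.159, 0.987, 0.025], [0.051, 0.017, -0.999]]
wrist_force: [-0.5, 0.0, 0.7]
width: 0.0012
```

```bash
python3 settle.py 4
```

```text
[ 0.5345 -0.2752  0.1249] -0.0481 0.0243
[ 0.5336 -0.2729  0.125 ] -0.049 0.0259
[ 0.5332 -0.271   0.1252] -0.0495 0.0269
[ 0.5331 -0.2697  0.1255] -0.0493 0.0271
25.92 [ 0.5331 -0.2697  0.1255] yawY 80.84 [ 0.053  0.019 -0.998] [-0.2  0.3 -0.6] [-0.    0.01 -0.  ] 0.0003
local mm -12.8 -5.0
```

Request:
step_arm --rows '[0.1,0.05,-0.5,0,0.08,0.04,-0.5,0,0,0,-0.5,0,0,0,-0.3,0]'

```text
time_s: 26.25
ee_pos: [0.5416, -0.2646, 0.0567]
tool_rot: [[-0.986, 0.159, -0.042], [0.158, 0.987, 0.024], [0.045, 0.017, -0.999]]
wrist_force: [-1.4, 0.6, -0.6]
width: 0.0005
```

```bash
python3 settle.py 3
```

```text
[ 0.5405 -0.2638  0.0546] -0.0447 0.0254
[ 0.5408 -0.2642  0.0561] -0.0444 0.0251
[ 0.5419 -0.2651  0.0577] -0.0423 0.0236
26.4 [ 0.5419 -0.2651  0.0577] yawY 80.87 [ 0.046  0.017 -0.999] [ 0.4 -0.3  0.1] [-0.   -0.09  0.03] 0.0004
local mm -4.8 0.9
```

Request:
step_arm --rows '[-0.03,0,-0.35,0]'

```text
time_s: 26.48
ee_pos: [0.5435, -0.2666, 0.0476]
tool_rot: [[-0.987, 0.158, -0.036], [0.157, 0.987, 0.02], [0.039, 0.014, -0.999]]
wrist_force: [-0.1, -0.5, 0.6]
width: 0.0003
```

```bash
python3 settle.py 3
```

```text
[ 0.5406 -0.265   0.0429] -0.0416 0.023
[ 0.5397 -0.2644  0.0426] -0.0439 0.0246
[ 0.54   -0.2646  0.0432] -0.0436 0.0244
26.63 [ 0.54   -0.2646  0.0432] yawY 80.87 [ 0.047  0.017 -0.999] [-0.5  0.6 -0.2] [ 0.01 -0.01  0.01] 0.0005
local mm -6.7 1.0
```

Request:
step_arm --rows '[0.05,0,-0.12,0]'

```text
time_s: 26.72
ee_pos: [0.5427, -0.2653, 0.0397]
tool_rot: [[-0.986, 0.159, -0.042], [0.158, 0.987, 0.023], [0.045, 0.016, -0.999]]
wrist_force: [0.5, -0.5, -0.5]
width: 0.0003
```

```bash
python3 settle.py 2
```

```text
[ 0.5424 -0.2647  0.0381] -0.0429 0.0241
[ 0.5421 -0.2646  0.0382] -0.0436 0.0245
26.82 [ 0.5421 -0.2646  0.0382] yawY 80.87 [ 0.047  0.017 -0.999] [ 0.8  0.2 -0.8] [ 0.01 -0.03  0.01] 0.0003
local mm -4.7 1.4
```

Request:
step_arm --rows '[0,0,-0.06,0]'

```text
time_s: 26.9
ee_pos: [0.5426, -0.265, 0.0363]
tool_rot: [[-0.986, 0.159, -0.043], [0.158, 0.987, 0.024], [0.046, 0.017, -0.999]]
wrist_force: [0.7, -0.8, 0.8]
width: 0.0003
```

```bash
python3 settle.py 2
```

```text
[ 0.5422 -0.2647  0.0355] -0.0434 0.0244
[ 0.542  -0.2646  0.0356] -0.0438 0.0246
27.0 [ 0.542  -0.2646  0.0356] yawY 80.87 [ 0.047  0.017 -0.999] [-0.1  0.2  0.2] [ 0.01 -0.03  0.07] 0.0002
local mm -4.7 1.4
```

Request:
step_arm --rows '[0,0,-0.05,0]'

```text
time_s: 27.08
ee_pos: [0.5424, -0.2648, 0.0339]
tool_rot: [[-0.986, 0.159, -0.043], [0.158, 0.987, 0.024], [0.046, 0.017, -0.999]]
wrist_force: [0.1, 0.1, 0.3]
width: 0.0007
```

```bash
python3 settle.py 2
```

```text
[ 0.542  -0.2646  0.0333] -0.0438 0.0246
[ 0.5419 -0.2645  0.0333] -0.0441 0.0248
27.18 [ 0.5419 -0.2645  0.0333] yawY 80.86 [ 0.047  0.018 -0.999] [-0.8  0.1 -0. ] [ 0.01 -0.01 -0.02] 0.0002
local mm -4.9 1.4
```

Request:
step_arm --rows '[0,0,-0.04,0]'

```text
time_s: 27.27
ee_pos: [0.5421, -0.2647, 0.0325]
tool_rot: [[-0.986, 0.159, -0.044], [0.158, 0.987, 0.025], [0.047, 0.017, -0.999]]
wrist_force: [-5.1, 3.8, 20.8]
width: 0.0005
```

```bash
python3 settle.py 2
```

```text
[ 0.5421 -0.2647  0.0327] -0.0441 0.0247
[ 0.5421 -0.2647  0.0327] -0.0439 0.0246
27.37 [ 0.5421 -0.2647  0.0327] yawY 80.87 [ 0.047  0.017 -0.999] [-1.9  2.   7.8] [0.24 0.38 0.01] 0.0003
local mm -4.6 1.3
```

Request:
step_arm --rows '[0,0,0.2,0,-0.1,0,0.6,0,-0.3,0.2,0.8,0,-0.5,0.6,0.8,0,-0.5,0.8,0.5,0,-0.5,0.8,0.3,0,-0.4,0.8,0,0,-0.2,0.8,0,0,0,0.6,0,0,0,0.3,0,0]'

```text
time_s: 28.2
ee_pos: [0.4392, -0.0671, 0.1686]
tool_rot: [[-0.986, 0.166, -0.035], [0.165, 0.986, 0.022], [0.038, 0.016, -0.999]]
wrist_force: [0.6, -0.9, -0.2]
width: 0.0006
```

```bash
python3 settle.py 4; python3 seat.py 25
```

```text
[ 0.4393 -0.0658  0.1686] -0.0349 0.0226
[ 0.4397 -0.0676  0.1685] -0.035 0.0213
[ 0.4399 -0.0688  0.1683] -0.0352 0.0206
[ 0.44   -0.0696  0.1681] -0.0356 0.0206
28.4 [ 0.44   -0.0696  0.1681] yawY 80.47 [ 0.038  0.014 -0.999] [-0.1 -0.4  0. ] [ 0.01 -0.04 -0.01] 0.0005
local mm -135.4 178.5
[ 0.5693 -0.2718  0.0244] 0.8
[0.3593 0.2506 0.0331] 0.7
[0.3583 0.2483 0.0293] 0.61
[0.3958 0.15   0.0025] 0.54
[0.5267 0.3148 0.0017] 0.24
seated expected [[ 0.5712 -0.2705  0.026 ]]
```

View pics/c25.png

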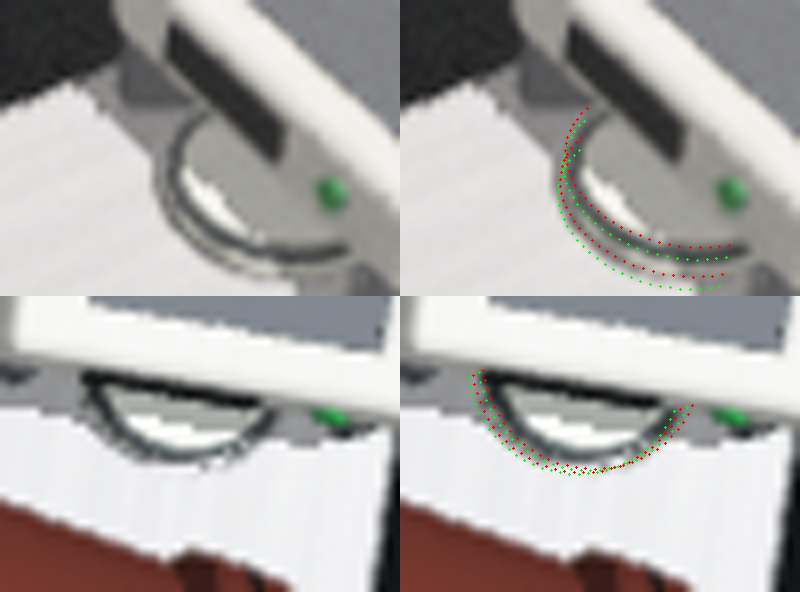

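View pics/s25.png

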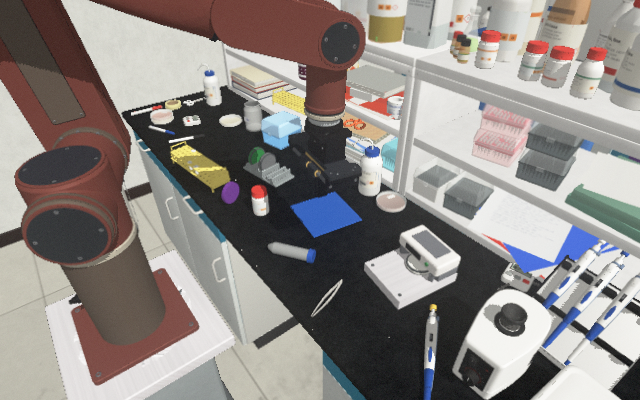

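View pics/t25.png

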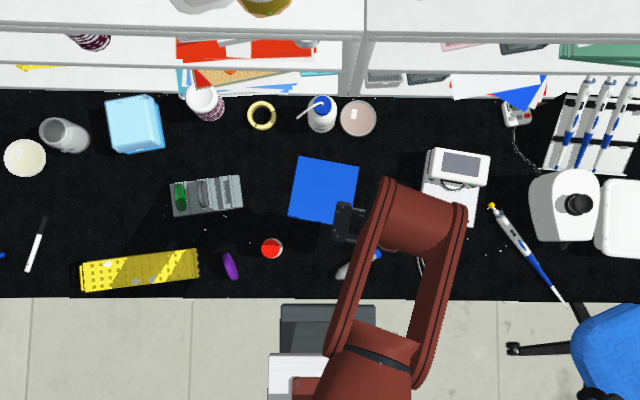

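```bash
python3 -c "
from h import *
print(ctrl.read_state()['time_s']); print(job.hand_in())"
```

```text
28.6
the job is handed in; nothing more can be done
None
```

The white disc is in the reader's pocket, white face up, and I handed the job in at 28.6 s of the 58 s allowed.

- **Rack to pad:** I lifted the disc out by its rim, tipped it down on the blue pad and let go. The picture shows it lying flat there, white face up.
- **Pad to reader:** I took it again by the rim and set it on the loading plate about 25 mm before the middle of the plate. I opened the gripper, then pushed it under the head with the part-closed fingers until it came up against a stop, at about 10 N.
- **Seating checks:** The shut fingers touched the visible part of the disc at 32.5 mm above the bench. A seated disc's top is at 32 mm and one still on the plate would be at 37 mm. That touch peaked at about 21 N for a moment, and the pictures before and after it look the same, so it did not move the disc.
- **Rest of the bench:** In the last pictures the grey and green discs are still in the rack, the purple look-alike and the bystanders show no movement, and the arm is clear.

**Doubtful points:**
- The outlines I drew on the pictures could not settle seated against unseated (a pixel or two of error), so I relied on the touch.
- The disc-position network put its centre 1.6 to 2.6 mm below the seated height in the scene camera, and the top camera did not find it in the last picture. That is within the network's stated error of about 4 mm.
- The tool also drifted in tilt by up to about 6 degrees along the way. I brought it back to nearly level before the second grasp, and it was about 3 degrees off when I finished.

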